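Eject a battery pack with the cam knob and draw it out sideways

TASK

Turn the blue eject knob on top of the bench motor unit clockwise as far as it goes, so that its cam pushes the spent battery pack part-way out of the side opening under the visor. Then draw the pack straight out along the aluminium runway until it is wholly clear of the opening, easing off if it binds rather than wrenching it, and only after that take it off the runway and set it gently down, right way up and flat, on the cork liner inside the blue rectangular tray. Feel for the liner, as its thickness differs: neither drop the pack nor ram it down. And leave the bottle, the plaster model and the round dish where they stand.

Things in the scene. Friction and masses are not known exactly. Their poses are not given: they have to be found in the camera images.
- unit: cream bench motor unit, fixed, 208 long (x) x 120 wide (y) x 130 high. Origin on the table under the middle of the face with the side opening (x = 0); own -x points out of the opening, z up. The body above the bay (z 66 to 130) blocks its top and overhangs the face as a visor to x = -12: a gripper pointing straight down cannot reach the pack's nose there, one leaning back over the runway by about 40 degrees can.
- mouth (a point): middle of the side opening's lower edge, axes as the unit's (20 mm above the unit's origin). Opening 50 wide (y) x 46 high, between cheeks 35 wide and 88 deep (+x): 1 mm play either side of the pack, which binds if wrenched askew. In the bay a spring pad presses on the pack's top with about 3 N, so the pack drags (5 to 15 N) until it is about two thirds out.
- runway_end (a point): middle of the outer end of the aluminium runway, on its top, axes as the unit's (unit x = -130, z = 20). The runway is a bar 30 wide and 20 high on the table, from the opening (x = 0) to here, its top level with the bay floor; the pack overhangs it 9 mm either side.
- cam_grip (a point): middle of the blue bar grip of the eject knob on top of the unit, on its vertical turning axis (x = 137.5, y = 0, z = 160 in the unit's frame). Bar 64 long, 14 thick, 28 high (z 146 to 174; the unit's top is at z = 130). Own x runs along the bar, and points to the cam's lobe (white mark); own z is up.
- cam (a joint): turn of the knob, rad, growing clockwise from above: 0 = lobe (white mark) along the unit's +x, away from the pack; stop at 2.9 = lobe towards the opening. Starts at 0.1 to 0.8, stays where left, needs 0.1 to 0.5 N m. Eccentric disc, radius 26 mm, centre 18 mm off axis: turns free, then bears on the pack's rear end and pushes; at the stop the nose stands about 26 mm out of the face.
- pack: black battery pack with an orange band 22 wide round its nose, 120 long (x) x 48 wide (y) x 40 high (z), about 0.35 kg. Origin at the centre of its underside; own -x points to the nose, z up. Starts in the unit's bay, lying along the unit's x axis on the bay floor, nose 1 to 3 mm inside the face.
- pack_nose (a point): centre of the pack's nose end face (60 mm along -x from its middle, 20 mm above its underside), axes as the pack's.
- tray: blue rectangular open tray, fixed, 170 long (x) x 140 wide (y) x 44 high outside, walls and floor 5 mm thick (inside 160 x 130). Origin under its centre, z up. A hard cork liner covers its whole floor; the liner's thickness differs from start to start and is not measured: its top lies anywhere from 6 to 36 mm above the table.
- bottle: light blue closed bottle, 60 dia x 150 high, bystander. Origin under its centre.
- model: white plaster tooth model, 62 x 66 x 35 high, bystander. Origin under its centre.
- dish: round blue dish, 80 dia x 22 high, bystander. Origin under its centre.

How it is judged (in metres and radians):
On the way, in this order (a step that is already met when the one before it is completed fails the run):
1. the knob is turned (nearly) to its stop (over 2.5 rad) and the pack's nose stands at least 17 mm out of the opening (value of joint cam above 2.5 rad and x of pack_nose in the frame of unit below -0.017 m), for 0.1 s.
2. the pack is drawn wholly out of the opening (its nose over 122 mm out), still upright on the runway (within 20 mm of its middle line, underside within 10 mm of its top, tilted under 0.2 rad) (x of pack_nose in the frame of unit below -0.122 m and y of pack in the frame of unit between -0.02 and 0.02 m and z of pack in the frame of unit between 0.01 and 0.03 m and angle between pack's own z axis and vertical below 0.2 rad), for 0.1 s.
At the end, for the whole second after the job is handed in: The pack lies flat and right way up on the tray's liner, inside its walls (its middle within 30 mm lengthways and 45 mm crossways of the tray's middle, underside 4 to 39 mm above the tray's underside, tilted under 0.08 rad), released and at rest (x of pack in the frame of tray between -0.03 and 0.03 m and y of pack in the frame of tray between -0.045 and 0.045 m and z of pack in the frame of tray between 0.004 and 0.039 m and angle between pack's own z axis and vertical below 0.08 rad and linear speed of pack below 0.02 m/s and contact force between the fingers and pack below 0.1 N); the robot touches nothing.
It fails at once if the pack is rammed down into the tray (over 90 N) (contact force between pack and tray above 90 N).
It fails at once if while held in the fingers, the pack is wrenched or jammed against the unit (contact forces of over 80 N in all) (contact force between pack and unit above 80 N and contact force between the fingers and pack above 1 N).
It fails at once if the pack is dropped into the tray (faster than 0.35 m/s with its underside less than 50 mm above the tray's underside) (horizontal distance between pack and tray below 0.09 m and z of pack in the frame of tray below 0.05 m and linear speed of pack above 0.35 m/s).
It fails at once if the bottle, the model or the dish is moved by more than 20 mm or tipped over (distance of any of bottle, model, dish from where it was at the start of the episode above 0.02 m or angle between any of bottle, model, dish's own z axis and vertical above 0.4 rad).
It also fails if it takes over 70 s, if anything falls off the work surface, if the arm or the gripper's body presses on something with over 40 N, if the wrist force passes 120 N, or if a joint passes its speed limit or range.

ROBOT

A 6-joint arm with a two-finger parallel gripper is mounted at the origin on the work surface. World frame = base frame: x ahead of the robot, y to its left, z up, the work surface at z = 0. Lengths are in m, angles in degrees, forces in N, time in s.
With the tool pointing down it reaches from about 0.4 to 0.825 m from the base axis. Payload 7 kg.
Tool frame: the origin (TCP) lies on the centre line of the jaws, within the pads' length; the fingertips stand 17 mm ahead of it and the grasp point (between the pads) lies 2 mm behind it; z points along the fingers, y is the direction in which the jaws open and shut (so a half turn about z gives the same grasp; the last joint's range is limited). The gripper opens to 88 mm and grips with 3 to 60 N. Pads are 19 mm wide; open, the fingers measure 130 mm over their backs; the gripper's body (78 mm by 193 mm) begins 47 mm behind the grasp point.
Start: joints at [-57.634, 20.546, 0.682, 0, -70.136, -16.507], TCP at [0.184, -0.649, 0.244] pointing down, gripper open.
Joint ranges: [-176.03, 176.03], [-82.01, 121.73], [-58.28, 71.71], [-173.87, 95.51], [-174.79, -0.11], [-173.66, 173.66]. Speed limits (degrees/s): [136.94, 136.94, 172.46, 180, 180, 180].

INTERFACE

Orientations are given as [roll, pitch, yaw] about the fixed x, y, z axes, in that order (R = Rz(yaw) Ry(pitch) Rx(roll)).
In Python, from plant import telemetry, vision, close_job, recognise, silhouettes, place_of gives the robot as it stands.
- The arm moves only by the shell command python3 -m handwheel 'ROWS'. ROWS is JSON, a list that holds one entry, the list of rows, each a list of 5 numbers: the shift along the tool's x, y, z in m, then the turn about the tool's z in rad, then the closure, from 0 (fully open) to 1 (shut). In form: [[[tx, ty, tz, yaw, gripper], ...]]. A call has 1 to 20 rows; each row shifts and turns the commanded pose from where the row before left it, along the tool's axes as they then stand; what a row does not reach is not made up. A row lasts 1/12 s, in which the tool goes at most 41.7 mm and 7.16 degrees, less where a joint would pass 70% of its speed; a pose out of reach is approached as far as the arm can. A call with a gripper value outside its range is refused whole. The fingers move at their own pace and stop on an object; the grip force is fixed at half the most. Time passes only in rows, so rows that do not move let the fingers close. It gives the time, the measured TCP pose, the force and the opening at its end, in the units of the state.
- telemetry.get_obs(): the state, without advancing time (a new reading comes with each control period).
- vision.snapshot(name): name is "scene" or "side" or "wrist"; returns a dict with "color" (400x640x3 uint8, red, green, blue), "mtx" (3x3 intrinsics, pixels), "dist" ([k1, k2, p1, p2, k3] as OpenCV has them; the pictures are not rectified), "cam_to_world" (4x4, takes a point from camera to world coordinates); the wrist camera has in their place "tool_from_camera" (4x4, takes a point from camera to tool coordinates, whose origin is the TCP and whose axes are the flange's). Camera axes: x right, y down, z forward; pixel columns grow to the right and rows downward; lengths in m; the calibration is good to about 2 mm. A picture is of the moment at which its call begins: read the wrist's pose just before it. There is no depth.
- close_job(): hands the job in, once; it reports no verdict.
Trained networks look in a picture, given as the dict that the camera call returned (one of the last four; its "shot" number tells which), for a name from the list of things; names that differ only in an ending like _2 or _b are one class to them, and where a whole thing is asked for, a point or a joint stands for the part that bears it (a point fixed in the world has none). Each returns a list of dicts, best first, with "conf" (0 to 1); they miss things now and then, are a little off and sometimes report something else, mostly with a low value. They report only what shows in the picture. A call takes as long as a camera call.
- recognise(name, picture): "xy" ([column, row] in pixels, amid what is visible of it).
- silhouettes(name, picture): "region" (400x640 bool, what is visible of it) and "xy" ([column, row] in pixels, amid what is visible of it).
- place_of(name, picture): "xy" ([column, row] in pixels: a listed point, or the origin of a listed thing).
The state is a dict: "clock": time; "joint_pos": joint angles; "qvel": joint speeds; "tau": joint torques, N m; "tool_pos": TCP position; "orientation": TCP orientation; "force": force on the tool from outside, world axes, zero at the start; "moment": the same for the moment, N m; "opening": finger opening in m.
Only numpy, scipy, OpenCV 4.12 (cv2) and the standard library are available. Lean on these libraries where they do the work, as an engineer would, in place of code of your own. Each camera call takes 0.05 s, during which the arm holds its last target.

## Working session

There is one attempt and no reset: what is moved stays moved. The work goes in short steps, Python scripts to look and compute and a shell command to move; the robot and the scene stay as the last step left them, time stands still between calls to the robot, and variables do not carry over. Pictures are saved under pics/ and viewed, and the job is handed in when it is done.

```bash
ls -la; mkdir -p pics; python3 - <<'E'
from plant import telemetry, vision, recognise
import cv2, numpy as np
print(telemetry.get_obs())
for n in ["scene","side","wrist"]:
    p=vision.snapshot(n)
    cv2.imwrite(f"pics/{n}0.png",p["color"][:,:,::-1])
    print(n,p["mtx"],p["dist"],p.get("cam_to_world",p.get("tool_from_camera")))
E
```

```text
total 12
drwxr-xr-x  3 agent agent 4096 Dec  7 13:19 .
drwxr-xr-x 23 root  root  4096 Dec  7 13:19 ..
drwxr-xr-x  2 agent agent 4096 Dec  7 13:19 pics
{'clock': 0.0, 'joint_pos': array([-5.76351859e+01,  2.05905467e+01,  6.32264831e-01, -2.10868530e-02,
       -7.01362128e+01, -1.65059263e+01]), 'qvel': array([ 0.04085921,  0.10459803, -0.01237631, -0.06589554,  0.00940165,
        0.06333867]), 'tau': array([-3.73591929e-04, -5.82723820e+01,  2.93048304e+01,  6.99739963e+00,
        6.84063751e-03, -1.61254188e-04]), 'tool_pos': array([ 0.18429079, -0.64885518,  0.2426182 ]), 'orientation': array([ 1.79903767e+02, -7.84403353e-03, -1.64148287e+02]), 'force': array([ 0.56955459, -0.25243943,  0.02820184]), 'moment': array([-0.01925773,  0.00585459,  0.02114226]), 'opening': 0.08746002482721094}
scene [[445.25392242   0.         320.18761792]
 [  0.         445.25392242 197.61905085]
 [  0.           0.           1.        ]] [-0.06368522  0.          0.          0.          0.        ] [[-0.82702969  0.41508274 -0.37911503  0.95429507]
 [ 0.56215636  0.61240187 -0.55582748  0.5774701
[... 258 characters left out ...]
   0.         0.         0.        ] [[ 0.99637059 -0.05392461  0.06586189  0.48800356]
 [-0.08495651 -0.67811662  0.73002757 -0.78250932]
 [ 0.00529559 -0.73297339 -0.6802367   0.80124334]
 [ 0.          0.          0.          1.        ]]
wrist [[358.9083568    0.         317.40002592]
 [  0.         358.9083568  198.78476983]
 [  0.           0.           1.        ]] [0.01703149 0.         0.         0.         0.        ] [[-1.23696146e-03 -9.68352591e-01 -2.49583111e-01  6.71418623e-02]
 [ 9.99999132e-01 -1.08463942e-03 -7.47835033e-04  5.65496685e-04]
 [ 4.53460312e-04 -2.49583819e-01  9.68353092e-01 -1.40356953e-01]
 [ 0.00000000e+00  0.00000000e+00  0.00000000e+00  1.00000000e+00]]
```

View pics/scene0.png

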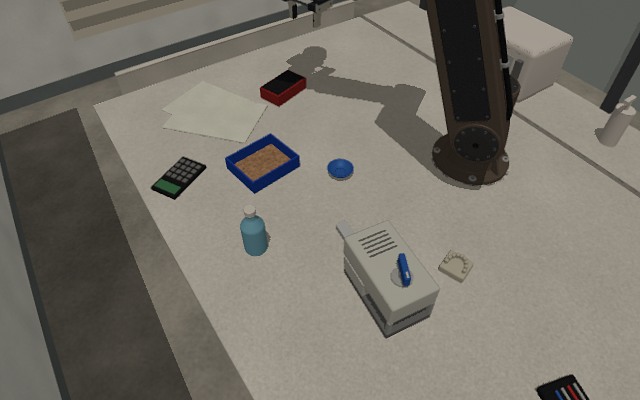

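View pics/side0.png

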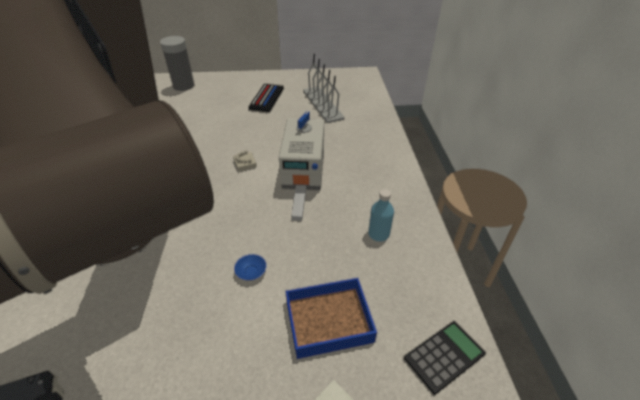

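View pics/wrist0.png

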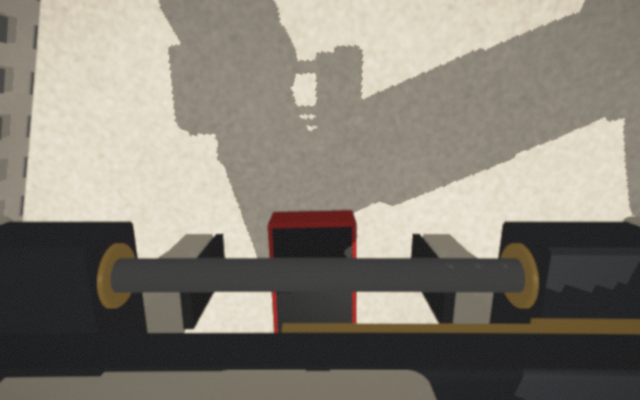

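```bash
cat > h.py <<'E'
from plant import telemetry, vision, recognise, silhouettes, place_of
import cv2, numpy as np
from scipy.spatial.transform import Rotation as Ro
def ray(p,xy):
    u=cv2.undistortPoints(np.array([[xy]],float),p["mtx"],np.array(p["dist"]))[0,0]
    if "cam_to_world" in p: T=np.array(p["cam_to_world"])
    else:
        T=p["T"]
    d=T[:3,:3]@np.array([u[0],u[1],1]); return T[:3,3],d/np.linalg.norm(d)
def atz(p,xy,z):
    o,d=ray(p,xy); return o+d*(z-o[2])/d[2]
def snap(n):
    s=telemetry.get_obs(); p=vision.snapshot(n)
    if n=="wrist":
        T=np.eye(4);T[:3,:3]=Ro.from_euler("xyz",s["orientation"],degrees=True).as_matrix();T[:3,3]=s["tool_pos"]
        p["T"]=T@np.array(p["tool_from_camera"])
    return p
def tri(rs):
    A=np.zeros((3,3));b=np.zeros(3)
    for o,d in rs:
        P=np.eye(3)-np.outer(d,d);A+=P;b+=P@o
    x=np.linalg.solve(A,b); return x,[np.linalg.norm((np.eye(3)-np.outer(d,d))@(x-o)) for o,d in rs]
def proj(p,X):
    T=np.linalg.inv(p["cam_to_world"] if "cam_to_world" in p else p["T"])
    return cv2.projectPoints(np.array(X,float).reshape(-1,3),cv2.Rodrigues(T[:3,:3])[0],T[:3,3],p["mtx"],np.array(p["dist"]))[0][:,0]
E
python3 - <<'E'
from h import *
np.set_printoptions(precision=4,suppress=True)
P={n:snap(n) for n in["scene","side"]}
hz=dict(unit=0,mouth=.02,runway_end=.02,cam_grip=.16,tray=0,bottle=0,model=0,dish=0,pack_nose=.04)
for k,z in hz.items():
    rs=[]
    for n in P:
        r=place_of(k,P[n])
        if r:
            print(k,n,round(r[0]["conf"],2),np.round(r[0]["xy"],1),atz(P[n],r[0]["xy"],z), len(r)); rs.append(ray(P[n],r[0]["xy"]))
    if len(rs)==2: print("   tri",*tri(rs))
E
```

```text
unit scene 0.74 [366.2 263.3] [0.5066 0.1257 0.    ] 2
unit side 0.63 [299.8 189.2] [0.5061 0.1218 0.    ] 1
   tri [ 0.5059  0.1246 -0.0023] [np.float64(0.0003343447020917785), np.float64(0.00033434470209181273)]
mouth scene 0.21 [406.6 270. ] [0.4474 0.2059 0.02  ] 1
mouth side 0.9 [299.5 186.5] [0.5054 0.1113 0.02  ] 1
   tri [ 0.4707  0.1835 -0.0169] [np.float64(0.04085952433392459), np.float64(0.04085952433392451)]
runway_end scene 0.65 [342.  222.6] [ 0.4898 -0.0014  0.02  ] 1
runway_end side 0.64 [297.1 213.9] [ 0.4934 -0.0029  0.02  ] 1
   tri [ 0.4917 -0.0017  0.0199] [np.float64(0.0018892228702533072), np.float64(0.0018892228702532283)]
cam_grip side 0.66 [302.2 117.3] [0.5251 0.2675 0.16  ] 1
tray scene 0.8 [263.1 165.3] [ 0.5459 -0.3287  0.    ] 1
tray side 0.97 [328.6 322.2] [ 0.5489 -0.3257  0.    ] 1
   tri [ 0.5478 -0.3266  0.0023] [np.float64(0.0009462331645430725), np.float64(0.0009462331645430636)]
bottle side 0.85 [378.6 231.8] [ 0.7108 -0.0689  0.    ] 1
model scene 0.87 [457.5 268.1] [0.3275 0.2658 0.    ] 1
model side 0.57 [245.3 163.1] [0.3354 0.2636 0.    ] 1
   tri [0.3322 0.2657 0.0008] [np.float64(0.003605897227373617), np.float64(0.0036058972273735113)]
dish scene 0.87 [336.7 171.9] [ 0.378  -0.1803  0.    ] 1
dish side 0.74 [250.9 269.2] [ 0.3718 -0.1665 -0.    ] 1
   tri [ 0.3772 -0.1745  0.0072] [np.float64(0.004667025384113107), np.float64(0.004667025384113244)]
pack_nose side 0.61 [300.8 188.6] [0.5082 0.079  0.04  ] 2
```

```bash
python3 -m handwheel '[[[-0.03,0.021,-0.006,0,0],[-0.03,0.021,-0.006,0,0],[-0.03,0.021,-0.006,0,0],[-0.03,0.021,-0.006,0,0],[-0.03,0.021,-0.006,0,0],[-0.03,0.021,-0.006,0,0],[-0.03,0.021,-0.006,0,0],[-0.03,0.021,-0.006,0,0],[-0.03,0.021,-0.006,0,0],[-0.03,0.021,-0.006,0,0],[-0.03,0.021,-0.006,0,0],[-0.03,0.021,-0.006,0,0],[-0.03,0.021,-0.006,0,0],[-0.03,0.021,-0.006,0,0],[-0.03,0.021,-0.006,0,0],[-0.03,0.021,-0.006,0,0]]]'
```

```text
clock: 2.48
tool_pos: [0.5552, -0.1932, 0.3402]
orientation: [-180.0, 0.0, -164.1]
force: [0.5, -0.1, 1.1]
opening: 0.0877
```

```bash
python3 - <<'E'
import numpy as np
psi=-164.1
o=[]
for i in range(18):
    a=np.radians(psi); dx,dy=-.0022,.0255
    o.append([round(np.cos(a)*dx+np.sin(a)*dy,3),round(np.sin(a)*dx-np.cos(a)*dy,3),0,-.12,0]); psi+=np.degrees(.12)
print(o,psi)
E
```

```text
[[np.float64(-0.005), np.float64(0.025), 0, -0.12, 0], [np.float64(-0.008), np.float64(0.024), 0, -0.12, 0], [np.float64(-0.011), np.float64(0.023), 0, -0.12, 0], [np.float64(-0.013), np.float64(0.022), 0, -0.12, 0], [np.float64(-0.016), np.float64(0.02), 0, -0.12, 0], [np.float64(-0.018), np.float64(0.018), 0, -0.12, 0], [np.float64(-0.02), np.float64(0.016), 0, -0.12, 0], [np.float64(-0.022), np.float64(0.013), 0, -0.12, 0], [np.float64(-0.023), np.float64(0.01), 0, -0.12, 0], [np.float64(-0.024), np.float64(0.008), 0, -0.12, 0], [np.float64(-0.025), np.float64(0.005), 0, -0.12, 0], [np.float64(-0.026), np.float64(0.002), 0, -0.12, 0], [np.float64(-0.026), np.float64(-0.002), 0, -0.12, 0], [np.float64(-0.025), np.float64(-0.005), 0, -0.12, 0], [np.float64(-0.024), np.float64(-0.008), 0, -0.12, 0], [np.float64(-0.023), np.float64(-0.01), 0, -0.12, 0], [np.float64(-0.022), np.float64(-0.013), 0, -0.12, 0], [np.float64(-0.02), np.float64(-0.016), 0, -0.12, 0]] -40.341116251742136
```

```bash
python3 -m handwheel '[[[-0.005,0.025,0,-0.12,0],[-0.008,0.024,0,-0.12,0],[-0.011,0.023,0,-0.12,0],[-0.013,0.022,0,-0.12,0],[-0.016,0.02,0,-0.12,0],[-0.018,0.018,0,-0.12,0],[-0.02,0.016,0,-0.12,0],[-0.022,0.013,0,-0.12,0],[-0.023,0.01,0,-0.12,0],[-0.024,0.008,0,-0.12,0],[-0.025,0.005,0,-0.12,0],[-0.026,0.002,0,-0.12,0],[-0.026,-0.002,0,-0.12,0],[-0.025,-0.005,0,-0.12,0],[-0.024,-0.008,0,-0.12,0],[-0.023,-0.01,0,-0.12,0],[-0.022,-0.013,0,-0.12,0],[-0.02,-0.016,0,-0.12,0]]]'
python3 - <<'E'
from h import *
p=snap("wrist"); cv2.imwrite("pics/w1.png",p["color"][:,:,::-1])
print(telemetry.get_obs()["joint_pos"])
for r in place_of("cam_grip",p)[:2]: print(r["conf"],r["xy"],atz(p,r["xy"],.16))
np.save("w1T.npy",p["T"])
E
```

```text
clock: 3.98
tool_pos: [0.5149, 0.2637, 0.3398]
orientation: [-180.0, 0.0, -40.0]
force: [0.7, -0.1, 0.3]
opening: 0.088
[ 4.67117910e+01  8.91574507e+00 -2.63702481e+00 -2.76085178e-02
 -7.84038498e+01  3.85591884e+00]
0.59 [314.5, 165.4] [0.52800435 0.25628831 0.16      ]
```

View pics/w1.png

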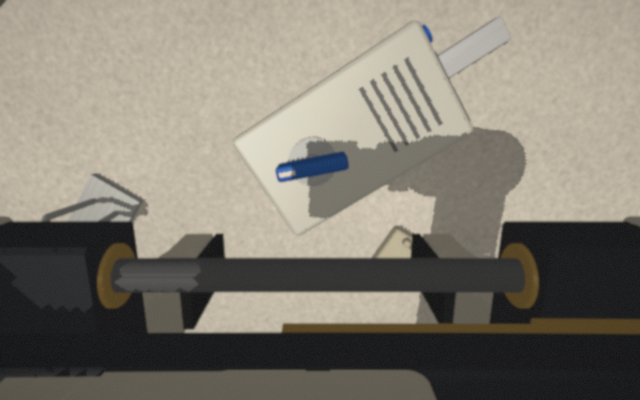

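```bash
python3 - <<'E'
from h import *
from scipy.optimize import least_squares
im=cv2.imread("pics/w1.png")
T=np.load("w1T.npy")
p=dict(mtx=np.array([[358.9083568,0,317.40002592],[0,358.9083568,198.78476983],[0,0,1]]),dist=np.array([.01703149,0,0,0,0]),T=T)
for xy in [(235,143),(300,234),(470,128),(416,22)]: print(xy,atz(p,xy,.13))
# runway end corners
print(atz(p,(500,17),.02),atz(p,(511,37),.02))
# knob bar ends on top z=.174
print(atz(p,(276,172),.174),atz(p,(347,158),.174))
g=cv2.resize(im[0:250,220:520],None,fx=2.6,fy=2.4); cv2.imwrite("pics/w1z.png",g)
E
```

```text
(235, 143) [0.59068303 0.30431781 0.13      ]
(300, 234) [0.47954822 0.3172035  0.13      ]
(470, 128) [0.45619932 0.12275998 0.13      ]
(416, 22) [0.56442044 0.10750215 0.13      ]
[ 0.5052026  -0.00537489  0.02      ] [ 0.47865467 -0.00357347  0.02      ]
[0.54668227 0.28390868 0.174     ] [0.51660838 0.22936631 0.174     ]
```

View pics/w1z.png

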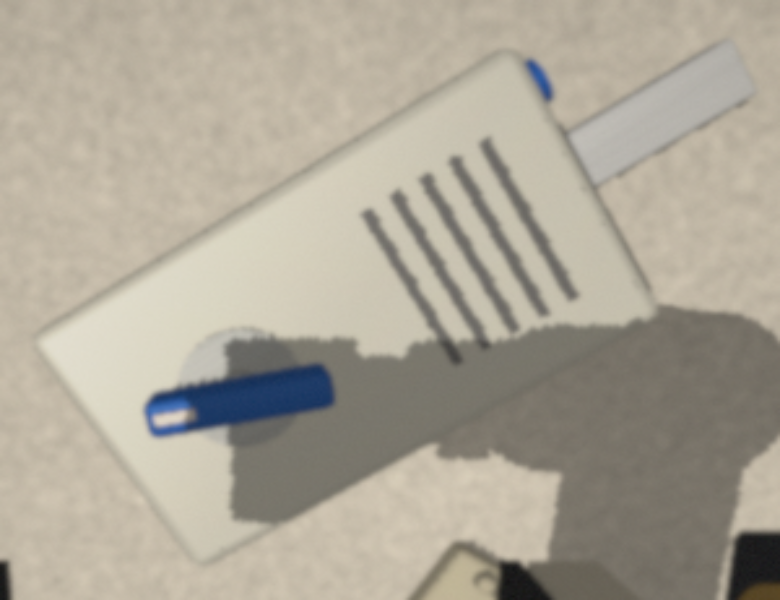

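```bash
python3 -m handwheel '[[[0.013,0.004,0,0,0],[0,0,0.007,-0.1175,0],[0,0,0.007,-0.1175,0],[0,0,0.007,-0.1175,0],[0,0,0.007,-0.1175,0],[0,0,0.007,-0.1175,0],[0,0,0.007,-0.1175,0],[0,0,0.007,-0.1175,0],[0,0,0.007,-0.1175,0],[0,0,0.007,-0.1175,0],[0,0,0.007,-0.1175,0],[0,0,0.007,-0.1175,0],[0,0,0.007,-0.1175,0],[0,0,0.007,-0.1175,0],[0,0,0.007,-0.1175,0],[0,0,0.007,-0.1175,0],[0,0,0,0,0]]]'
python3 - <<'E'
from h import *
p=snap("wrist"); cv2.imwrite("pics/w2.png",p["color"][:,:,::-1])
s=telemetry.get_obs();print(s["joint_pos"],s["tool_pos"],s["orientation"])
for r in silhouettes("cam_grip",p)[:1]:
    m=r["region"].astype(np.uint8); ys,xs=np.nonzero(m); print(r["conf"],r["xy"],len(xs))
    print(cv2.minAreaRect(np.c_[xs,ys].astype(np.float32)))
    b=cv2.boxPoints(cv2.minAreaRect(np.c_[xs,ys].astype(np.float32)))
    for q in b: print(q,atz(p,q,.174))
E
```

```text
clock: 5.5
tool_pos: [0.5223, 0.2494, 0.2334]
orientation: [-179.9, 0.1, 60.8]
force: [-0.5, -0.0, -0.6]
opening: 0.0876
[ 4.48769799e+01  1.19952548e+01 -1.24801259e+01 -5.99318233e-04
 -6.55985986e+01  1.05508021e+02] [0.52259505 0.24969494 0.23415093] [-1.79979694e+02  7.11400312e-02  6.03847653e+01]
0.9 [321.9, 200.3] 2535
((321.0, 199.5), (109.0, 24.0), 90.0)
[309. 145.] [0.54023981 0.29226524 0.174     ]
[333. 145.] [0.55181264 0.2857753  0.174     ]
[333. 254.] [0.52070621 0.22885833 0.174     ]
[309. 254.] [0.50817949 0.2358782  0.174     ]
```

View pics/w2.png

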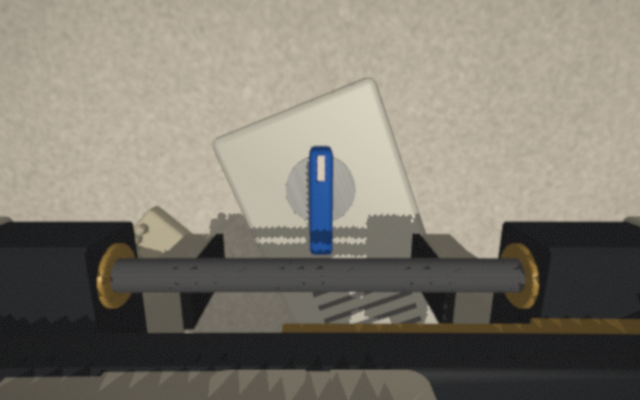

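```bash
python3 -m handwheel '[[[0.013,0.001,0,0,0],[0,0,0.015,0,0],[0,0,0.015,0,0],[0,0,0.015,0,0],[0,0,0.015,0,0],[0,0,0.015,0,0],[0,0,0,0,0]]]'
python3 - <<'E'
from h import *
p=snap("wrist"); cv2.imwrite("pics/w3.png",p["color"][:,:,::-1])
E
```

```text
clock: 6.18
tool_pos: [0.5291, 0.2613, 0.1571]
orientation: [-179.9, 0.2, 60.4]
force: [-0.6, -0.7, -0.5]
opening: 0.088
```

View pics/w3.png

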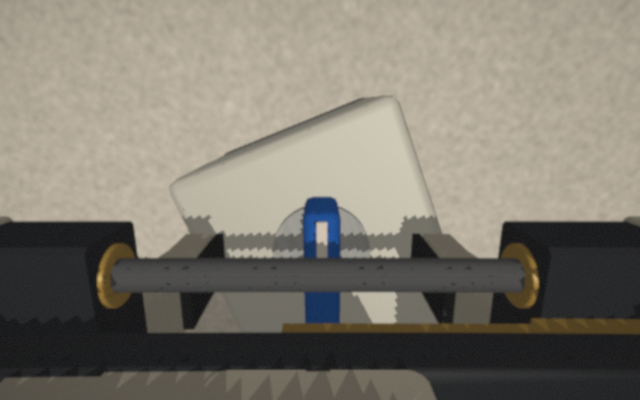

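```bash
python3 -m handwheel '[[[0,0,0,0,1],[0,0,0,0,1],[0,0,0,0,1],[0,0,0,0,1],[0,0,0,0,1],[0,0,0,0,1],[0,0,0,0,1],[0,0,0,0,1]]]'
```

```text
clock: 6.9
tool_pos: [0.5298, 0.2619, 0.1596]
orientation: [180.0, -0.0, 60.6]
force: [0.4, -0.1, 0.2]
opening: 0.0397
```

```bash
python3 -m handwheel '[[[0,0,0,0,1],[0,0,0,0,1],[0,0,0,0,1],[0,0,0,0,1],[0,0,0,0,1],[0,0,0,0,1]]]'
```

```text
clock: 7.4
tool_pos: [0.531, 0.2613, 0.1597]
orientation: [179.9, -0.0, 60.6]
force: [6.4, -4.4, -2.2]
opening: 0.0142
```

```bash
python3 -m handwheel '[[[0,0.001,0,0.1,1],[0,0,0,0.12,1],[0,0,0,0.12,1],[0,0,0,0.12,1],[0,0,0,0.12,1],[0,0,0,0.12,1]]]'
```

```text
clock: 7.9
tool_pos: [0.5324, 0.2597, 0.1597]
orientation: [179.8, -0.1, 20.2]
force: [10.4, -9.1, -4.0]
opening: 0.0146
```

```bash
python3 -m handwheel '[[[0.001,0.0015,0,0.12,1],[0,0,0,0.12,1],[0,0,0,0.12,1],[0,0,0,0.12,1],[0,0,0,0.12,1],[0,0,0,0.12,1],[0,0,0,0.12,1]]]'
```

```text
clock: 8.48
tool_pos: [0.5324, 0.2572, 0.1597]
orientation: [179.7, -0.1, -27.9]
force: [3.4, -13.4, 3.4]
opening: 0.0148
```

```bash
python3 -m handwheel '[[[0.001,0.0015,0,0.12,1],[0,0,0,0.12,1],[0,0,0,0.12,1],[0,0,0,0.12,1]]]'; python3 -m handwheel '[[[0,0,0,0.12,1],[0,0,0,0.12,1]]]';python3 -c "
from plant import telemetry;s=telemetry.get_obs();print(s['moment'],s['joint_pos'])"
```

```text
clock: 8.82
tool_pos: [0.5315, 0.2559, 0.1596]
orientation: [179.7, -0.1, -55.4]
force: [-4.1, -9.2, 5.8]
opening: 0.0147
clock: 8.98
tool_pos: [0.5309, 0.2555, 0.1596]
orientation: [179.7, -0.2, -69.2]
force: [-6.2, -10.6, 9.7]
opening: 0.0148
[-3.68671483  2.41362033  0.72492243] [ 44.75042347  16.59159796 -16.77604552   0.09894678 -56.98962115
 -23.98500258]
```

```bash
python3 -m handwheel '[[[0.001,0.001,0,0.1,1],[0,0,0,0.1,1],[0,0,0,0,1]]]'; python3 -m handwheel '[[[0,0,0,0.06,1],[0,0,0,0,1]]]';python3 - <<'E'
from h import *
s=telemetry.get_obs();print(s['moment'],s['force'],s["orientation"])
p=snap("side"); cv2.imwrite("pics/s1.png",cv2.resize(p["color"][90:240,220:400,::-1],None,fx=4,fy=4))
r=place_of("pack_nose",p)
for q in r[:2]: print(q["conf"],q["xy"],atz(p,q["xy"],.04))
E
```

```text
clock: 9.23
tool_pos: [0.5302, 0.2552, 0.1596]
orientation: [179.8, -0.2, -80.7]
force: [-5.9, -4.9, 6.8]
opening: 0.0145
clock: 9.4
tool_pos: [0.53, 0.2552, 0.1596]
orientation: [179.8, -0.2, -83.9]
force: [-7.9, -6.2, 7.3]
opening: 0.0146
[-2.19113957  2.6818673   0.52800656] [-7.85796577 -6.18392826  7.25389866] [179.78175699  -0.19674448 -83.93898891]
0.55 [299.8, 184.5] [0.50619426 0.09722813 0.04      ]
```

View pics/s1.png

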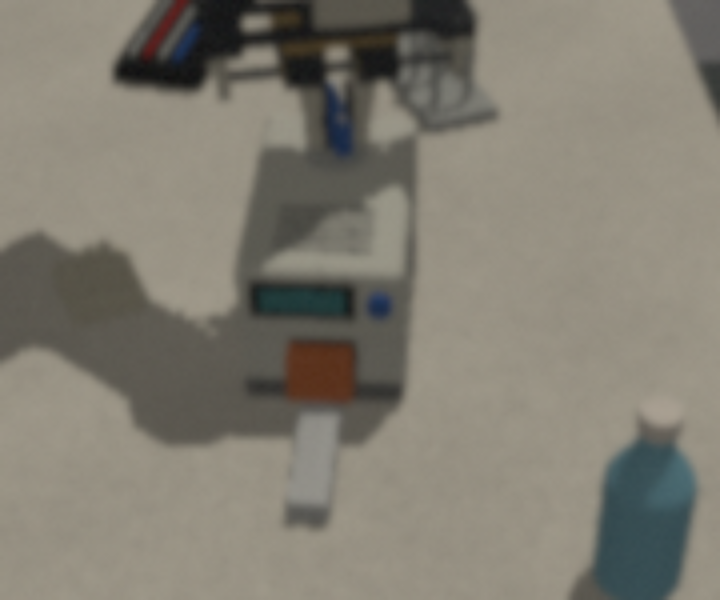

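```bash
python3 -m handwheel '[[[0,0,0,0.06,1],[0,0,0,0,1]]]';python3 - <<'E'
from h import *
s=telemetry.get_obs();print(s['moment'],s['force'],s["orientation"])
E
```

```text
clock: 9.67
tool_pos: [0.5299, 0.2552, 0.1596]
orientation: [179.8, -0.2, -87.4]
force: [-7.7, -5.4, 8.9]
opening: 0.0143
[-2.15245095  3.01447449  0.4764362 ] [-7.71590466 -5.37298485  8.94980298] [179.77881458  -0.21411517 -87.36996506]
```

```bash
python3 -m handwheel '[[[0,0,0,0.08,1],[0,0,0,0,1]]]';python3 - <<'E'
from h import *
s=telemetry.get_obs();print(s['moment'],s['force'],s["orientation"])
E
```

```text
clock: 9.83
tool_pos: [0.5298, 0.2552, 0.1596]
orientation: [179.8, -0.2, -92.0]
force: [-7.9, -5.0, 8.2]
opening: 0.0157
[-2.10705344  3.27271677  0.89095322] [-7.92004737 -5.02586718  8.20997021] [179.79326898  -0.23325878 -91.99110352]
```

```bash
python3 -m handwheel '[[[0,0,0,-0.06,0],[0,0,0,0,0],[0,0,0,0,0],[0,0,-0.01,0,0],[0,0,-0.02,0,0],[0,0,-0.03,0,0],[0,0,-0.03,0,0],[0,0,-0.03,0,0],[0,0,-0.03,0,0],[-0.01,0.005,-0.03,0,0],[-0.02,0.01,-0.03,0,0],[-0.03,0.017,-0.01,0,0],[-0.03,0.017,0,0,0],[-0.03,0.017,0,0,0],[-0.03,0.017,0,0,0],[-0.03,0.017,0,0,0],[-0.03,0.017,0,0,0],[-0.03,0.017,0,0,0],[-0.03,0.017,0,0,0],[-0.03,0.017,0,0,0]]]'
python3 -c "
from plant import telemetry;s=telemetry.get_obs();print(s['moment'],s['joint_pos'])"
```

```text
clock: 11.5
tool_pos: [0.3542, 0.5537, 0.3806]
orientation: [-180.0, 0.1, -88.4]
force: [1.2, -0.3, -0.2]
opening: 0.0875
[ 0.06042273 -0.02288376 -0.00111957] [ 7.43629416e+01  1.60187063e+01  1.16385436e+01  8.71588301e-03
 -8.55611137e+01 -7.27968491e+01]
```

```bash
python3 -m handwheel '[[[-0.038,0.008,0,0,0],[-0.038,0.008,0,0,0],[-0.038,0.008,0,0,0],[-0.038,0.008,0,0,0],[-0.038,0.008,0,0,0],[-0.038,0.008,0,0,0]]]'
python3 -c "
from plant import telemetry;s=telemetry.get_obs();print(s['moment'],s['joint_pos'])"
python3 -m handwheel '[[[-0.038,0,0,0,0],[-0.038,0,0,0,0],[-0.038,0,0,0,0],[-0.038,0,0,0,0]]]'
python3 -c "
from plant import telemetry;s=telemetry.get_obs();print(s['moment'],s['joint_pos'])"

```

```text
clock: 12.0
tool_pos: [0.3001, 0.7803, 0.3806]
orientation: [-180.0, 0.1, -88.4]
force: [1.4, 1.0, 0.9]
opening: 0.0879
[ 0.15193069  0.01022019 -0.00330007] [ 8.22289486e+01  3.59462729e+01  4.28560515e+01  1.18601081e-02
 -9.68547731e+01 -8.06601946e+01]
clock: 12.33
tool_pos: [0.2873, 0.8944, 0.3453]
orientation: [-179.5, -0.3, -88.4]
force: [-2.2, -0.0, -11.7]
opening: 0.0875
[-0.14541951  0.8218844  -0.08923557] [  84.164281     52.9138239    70.90046904    0.50679304 -108.19682474
  -82.45409869]
```

```bash
python3 -m handwheel '[[[-0.038,0,0,0,0],[-0.038,0,0,0,0],[-0.038,0,0,0,0],[-0.038,0,0,0,0]]]'
python3 -c "
from plant import telemetry;s=telemetry.get_obs();print(s['moment'],s['joint_pos'])"

```

```text
clock: 12.67
tool_pos: [0.2587, 0.9652, 0.3253]
orientation: [-177.0, 6.5, -88.3]
force: [-0.1, -0.2, 0.2]
opening: 0.0876
[-0.4162168   0.24048241 -0.05705192] [ 86.9357225   55.08908422  71.710249     2.43946936 -99.86567771
 -84.80958949]
```

```bash
python3 -m handwheel '[[[0.03,0,0,0,0],[0.03,0,0,0,0]]]'
python3 -c "
from plant import telemetry;s=telemetry.get_obs();print(s['moment'],s['joint_pos'])"

```

```text
clock: 12.83
tool_pos: [0.2584, 0.9186, 0.3086]
orientation: [-177.2, 5.9, -88.1]
force: [0.6, 1.7, 1.0]
opening: 0.0874
[-0.11540453  0.23380449 -0.0076914 ] [ 86.74898638  45.98732328  51.30837962   2.26388811 -89.24068973
 -84.95112831]
```

```bash
cat >> h.py <<'E'
np.set_printoptions(precision=4,suppress=True)
def R_():
    s=telemetry.get_obs(); return Ro.from_euler("xyz",s["orientation"],degrees=True).as_matrix(),s
def info():
    R,s=R_(); z=R[:,2]
    print("t",s["clock"],"pos",s["tool_pos"],"z",z,"tilt",np.degrees(np.arccos(-z[2])),"az",np.degrees(np.arctan2(z[1],z[0])),"y",R[:,1],"J",np.round(s["joint_pos"],1),"F",np.round(s["force"],1))
def w2t(d):
    R,s=R_(); print(d,"->tool",R.T@np.array(d,float))
E
python3 - <<'E'
from h import *
info(); w2t([-.18,0.01,.06])
E
```

```text
t 12.8333 pos [0.2584 0.9186 0.3086] z [ 0.0454  0.1034 -0.9936] tilt 6.487149022925242 az 66.2858005438765 y [-0.9985 -0.0273 -0.0485] J [ 86.7  46.   51.3   2.3 -89.2 -85. ] F [0.6 1.7 1. ]
[-0.18, 0.01, 0.06] ->tool [-0.0218  0.1765 -0.0668]
```

```bash
python3 -m handwheel '[[[-0.004,0.035,-0.013,0,0],[-0.004,0.035,-0.013,0,0],[-0.004,0.035,-0.013,0,0],[-0.004,0.035,-0.013,0,0],[-0.004,0.035,-0.013,0,0]]]'
python3 -c "
from h import *;info()"
python3 -m handwheel '[[[-0.04,0,0,0,0],[-0.04,0,0,0,0],[-0.04,0,0,0,0],[-0.04,0,0,0,0]]]'
python3 -c "
from h import *;info()"

```

```text
clock: 13.25
tool_pos: [0.0811, 0.924, 0.381]
orientation: [-177.1, 6.6, -88.3]
force: [-0.7, 0.6, -0.1]
opening: 0.0878
t 13.25 pos [0.0811 0.924  0.381 ] z [ 0.0478  0.1155 -0.9922] tilt 7.183115652665141 az 67.52081776180056 y [-0.9984 -0.0239 -0.0509] J [ 98.4  43.1  54.2   3.7 -94.9 -96.3] F [-0.7  0.6 -0.1]
clock: 13.58
tool_pos: [0.0723, 1.0042, 0.3557]
orientation: [-176.1, 10.0, -88.0]
force: [-0.8, 0.3, -0.9]
opening: 0.0875
t 13.5833 pos [0.0723 1.0042 0.3557] z [ 0.0612  0.1761 -0.9825] tilt 10.747494029371433 az 70.82910733245541 y [-0.9975 -0.0235 -0.0664] J [ 98.7  53.8  71.5   5.  -98.1 -95.8] F [-0.8  0.3 -0.9]
```

```bash
python3 -m handwheel '[[[-0.032,0.026,0,0,0],[-0.032,0.026,0,0,0],[-0.032,0.026,0,0,0],[-0.032,0.026,0,0,0],[-0.038,0.01,0,0,0],[-0.038,0.01,0,0,0]]]'
python3 -c "
from h import *;info()"
python3 -m handwheel '[[[-0.04,0.005,0,0,0],[-0.04,0.005,0,0,0],[-0.04,0.005,0,0,0],[-0.04,0.005,0,0,0]]]'
python3 -c "
from h import *;info()"

```

```text
clock: 14.08
tool_pos: [-0.0571, 1.0741, 0.3368]
orientation: [-175.1, 18.6, -87.3]
force: [0.8, 0.3, 0.5]
opening: 0.0879
t 14.0833 pos [-0.0571  1.0741  0.3368] z [ 0.0706  0.3207 -0.9445] tilt 19.17252981158214 az 77.57897999399582 y [-0.9965 -0.0204 -0.0814] J [ 106.3   56.7   71.7    9.1  -88.  -103.3] F [0.8 0.3 0.5]
clock: 14.42
tool_pos: [-0.0736, 1.119, 0.3421]
orientation: [-174.4, 25.3, -86.7]
force: [0.3, 0.1, -0.6]
opening: 0.0874
t 14.4167 pos [-0.0736  1.119   0.3421] z [ 0.0737  0.4305 -0.8996] tilt 25.895604442587192 az 80.29132353672333 y [-0.9959 -0.0154 -0.0889] J [ 107.1   57.9   71.7   11.5  -80.6 -104.6] F [ 0.3  0.1 -0.6]
```

```bash
python3 -m handwheel '[[[-0.04,0.005,0,0,0],[-0.04,0.005,0,0,0],[-0.04,0.005,0,0,0],[-0.04,0.005,0,0,0],[-0.04,0.005,0,0,0],[-0.04,0.005,0,0,0]]]'
python3 -c "
from h import *;info()"

```

```text
clock: 14.92
tool_pos: [-0.1013, 1.1704, 0.3815]
orientation: [-173.2, 35.4, -85.4]
force: [0.0, -0.0, 0.4]
opening: 0.0877
t 14.9167 pos [-0.1013  1.1704  0.3815] z [ 0.0721  0.5835 -0.8089] tilt 36.01105792300101 az 82.95586160066206 y [-0.9953 -0.0107 -0.0964] J [ 108.6   58.2   71.7   15.6  -70.9 -107. ] F [ 0.  -0.   0.4]
```

```bash
python3 -m handwheel '[[[-0.04,-0.005,0,0,0],[-0.04,-0.005,0,0,0],[-0.04,-0.005,0,0,0]]]'
python3 - <<'E'
from h import *
info()
R,s=R_()
import itertools
for yaw in (.11,.115,.12,.125,.13,-.12):
    R2=R@Ro.from_rotvec([0,0,yaw]).as_matrix(); print(yaw,R2[:,1],np.degrees(np.arctan2(-R2[1,0],-R2[0,0])))
E
```

```text
clock: 15.17
tool_pos: [-0.0864, 1.1898, 0.417]
orientation: [-172.4, 40.4, -84.6]
force: [-0.6, -0.1, 0.3]
opening: 0.088
t 15.1667 pos [-0.0864  1.1898  0.417 ] z [ 0.071   0.652  -0.7549] tilt 40.98458214085336 az 83.7877533876959 y [-0.9949 -0.0082 -0.1006] J [ 107.7   57.5   71.7   16.8  -66.7 -106.5] F [-0.6 -0.1  0.3]
0.11 [-0.9968  0.0751 -0.0288] 87.12528399726972
0.115 [-0.9966  0.0789 -0.0256] 86.74627738058284
0.12 [-0.9963  0.0826 -0.0223] 86.36715943261609
0.125 [-0.9961  0.0864 -0.019 ] 85.98794435171669
0.13 [-0.9958  0.0902 -0.0157] 85.60864636782976
-0.12 [-0.9791 -0.0989 -0.1775] 104.20931545486063
```

```bash
python3 -m handwheel '[[[0,0,0,0.08,0],[0,0,0,0.075,0]]]'
python3 - <<'E'
from h import *
info(); w2t([.486,-.64,.03]);w2t([.09,-.55,-.13])
E
```

```text
clock: 15.33
tool_pos: [-0.0849, 1.1894, 0.4189]
orientation: [179.7, 41.1, -96.6]
force: [-0.6, 0.4, 0.3]
opening: 0.0874
t 15.3333 pos [-0.0849  1.1894  0.4189] z [ 0.0716  0.6528 -0.7541] tilt 41.05173792766136 az 83.74392428403162 y [-0.9936  0.1128  0.0034] J [ 107.6   57.4   71.7   16.8  -66.7 -115.6] F [-0.6  0.4  0.3]
[0.486, -0.64, 0.03] ->tool [ 0.4173 -0.555  -0.4057]
[0.09, -0.55, -0.13] ->tool [ 0.4895 -0.1519 -0.2546]
```

```bash
python3 -m handwheel '[[[0.021,-0.0278,-0.0203,0,0],[0.021,-0.0278,-0.0203,0,0],[0.021,-0.0278,-0.0203,0,0],[0.021,-0.0278,-0.0203,0,0],[0.021,-0.0278,-0.0203,0,0],[0.021,-0.0278,-0.0203,0,0],[0.021,-0.0278,-0.0203,0,0],[0.021,-0.0278,-0.0203,0,0],[0.021,-0.0278,-0.0203,0,0],[0.021,-0.0278,-0.0203,0,0],[0.021,-0.0278,-0.0203,0,0],[0.021,-0.0278,-0.0203,0,0],[0.021,-0.0278,-0.0203,0,0],[0.021,-0.0278,-0.0203,0,0],[0.021,-0.0278,-0.0203,0,0],[0.021,-0.0278,-0.0203,0,0],[0.021,-0.0278,-0.0203,0,0],[0.021,-0.0278,-0.0203,0,0]]]'
python3 - <<'E'
from h import *
info(); w2t([.09,-.55,-.1])
E
```

```text
clock: 16.83
tool_pos: [0.335, 0.6398, 0.4486]
orientation: [-179.9, 41.1, -96.2]
force: [0.2, 0.3, 0.1]
opening: 0.0876
t 16.8333 pos [0.335  0.6398 0.4486] z [ 0.0735  0.6535 -0.7534] tilt 41.11700934089177 az 83.5820891751555 y [-0.9939  0.11   -0.0016] J [ 74.5   1.3  -5.   -8.7 -43.3 -76.7] F [0.2 0.3 0.1]
[0.09, -0.55, -0.1] ->tool [ 0.4703 -0.1498 -0.2775]
```

```bash
python3 - <<'E'
from h import *
w2t(np.array([.158,-.30,-.05])/9);w2t(np.array([0,-.34,-.16])/9)
E
```

```text
[ 0.0176 -0.0333 -0.0056] ->tool [ 0.0272 -0.0211 -0.0163]
[ 0.     -0.0378 -0.0178] ->tool [ 0.04   -0.0041 -0.0113]
```

```bash
python3 -m handwheel '[[[0.0272,-0.0211,-0.0163,0,0],[0.0272,-0.0211,-0.0163,0,0],[0.0272,-0.0211,-0.0163,0,0],[0.0272,-0.0211,-0.0163,0,0],[0.0272,-0.0211,-0.0163,0,0],[0.0272,-0.0211,-0.0163,0,0],[0.0272,-0.0211,-0.0163,0,0],[0.0272,-0.0211,-0.0163,0,0],[0.0272,-0.0211,-0.0163,0,0]]]'
python3 -c "
from h import *;info()"
python3 -m handwheel '[[[0.0395,-0.0041,-0.0113,0,0],[0.0395,-0.0041,-0.0113,0,0],[0.0395,-0.0041,-0.0113,0,0],[0.0395,-0.0041,-0.0113,0,0],[0.0395,-0.0041,-0.0113,0,0],[0.0395,-0.0041,-0.0113,0,0],[0.0395,-0.0041,-0.0113,0,0],[0.0395,-0.0041,-0.0113,0,0],[0.0395,-0.0041,-0.0113,0,0],[0,0,0,0,0]]]'
python3 - <<'E'
from h import *
info()
p=snap("wrist"); cv2.imwrite("pics/w5.png",p["color"][:,:,::-1]); np.save("w5T.npy",p["T"])
q=place_of("pack_nose",p)
for r in q[:2]: print(r["conf"],r["xy"],ray(p,r["xy"]))
p=snap("side"); cv2.imwrite("pics/s5.png",p["color"][:,:,::-1])
p=snap("scene"); cv2.imwrite("pics/c5.png",p["color"][:,:,::-1])
E
```

```text
clock: 17.58
tool_pos: [0.4928, 0.3395, 0.3989]
orientation: [-179.7, 41.1, -96.2]
force: [1.9, -0.1, 0.1]
opening: 0.0877
t 17.5833 pos [0.4928 0.3395 0.3989] z [ 0.0755  0.6527 -0.7538] tilt 41.078350320120045 az 83.40443165045839 y [-0.9939  0.1105 -0.0038] J [ 31.8  -0.8  -3.2 -35.  -63.9 -29. ] F [ 1.9 -0.1  0.1]
clock: 18.42
tool_pos: [0.4914, -0.0016, 0.2376]
orientation: [179.7, 40.8, -96.8]
force: [-0.2, 0.5, -0.4]
opening: 0.0877
t 18.4167 pos [ 0.4914 -0.0016  0.2376] z [ 0.0728  0.6495 -0.7569] tilt 40.810797233476556 az 83.60763038951592 y [-0.9933  0.1151  0.0033] J [-11.   10.6  -9.5 -41.8 -77.8  16.5] F [-0.2  0.5 -0.4]
0.57 [312.9, 121.7] (array([ 0.4747, -0.1431,  0.3   ]), array([ 0.0894,  0.6778, -0.7298]))
```

View pics/w5.png

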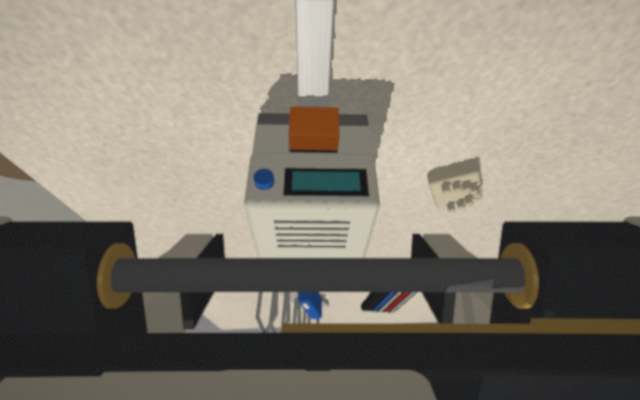

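View pics/s5.png

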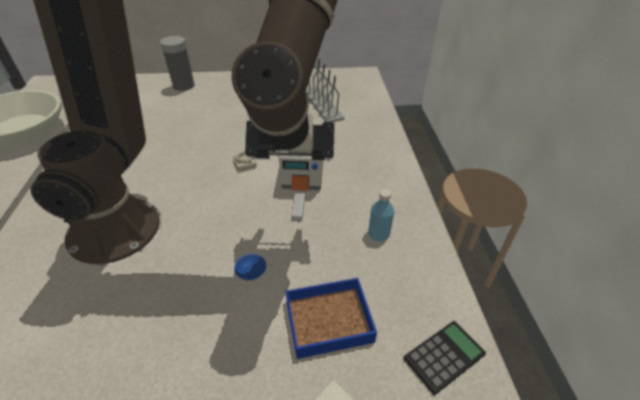

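View pics/c5.png

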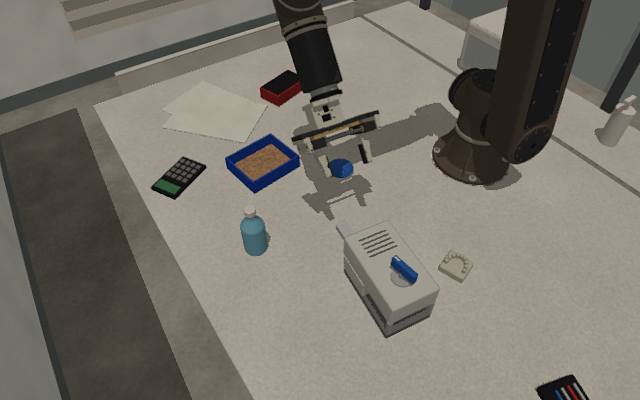

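```bash
python3 - <<'E'
import cv2
im=cv2.imread("pics/w5.png"); cv2.imwrite("pics/w5z.png",cv2.resize(im[60:215,235:395],None,fx=5,fy=3.8*1,interpolation=cv2.INTER_CUBIC))
E
```

```text
(no output)
```

View pics/w5z.png

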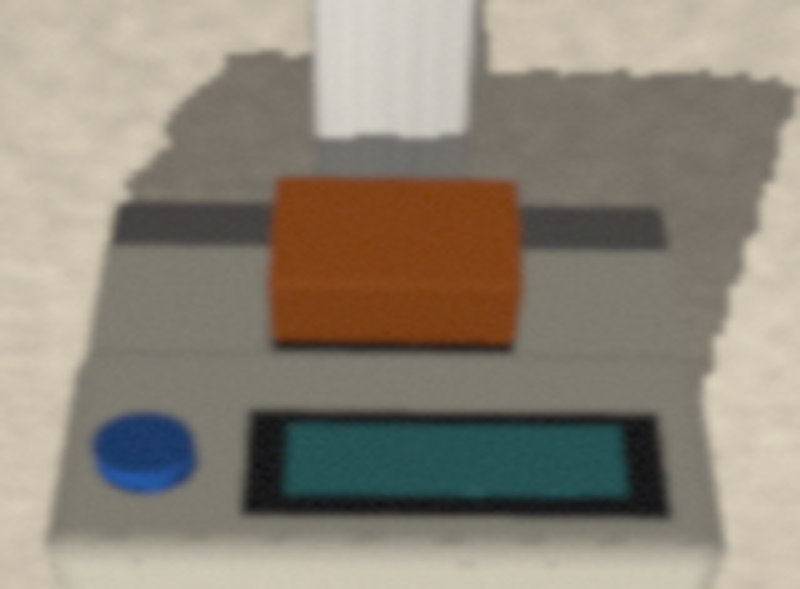

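```bash
python3 - <<'E'
from h import *
T=np.load("w5T.npy")
p=dict(mtx=np.array([[358.9083568,0,317.40002592],[0,358.9083568,198.78476983],[0,0,1]]),dist=np.array([.01703149,0,0,0,0]),T=T)
c=lambda x,y:(235+x/5,60+y/3.8)
for n,q,z in [("bl",(273,180),.02),("br",(518,182),.02),("tl",(270,288),.06),("tr",(522,290),.06),("rw l",(312,2),.02),("rw l2",(316,137),.02),("rw r",(475,2),.02),("rw r2",(469,137),.02),("top l",(48,540),.13),("top r",(722,550),.13),("face bl",(113,243),.02),("face br",(668,248),.02)]:
    print(n,atz(p,c(*q),z))
# overlay of model
E
```

```text
bl [0.5297 0.0952 0.02  ]
br [0.4811 0.1017 0.02  ]
tl [0.5285 0.0946 0.06  ]
tr [0.4817 0.101  0.06  ]
rw l [0.5134 0.0441 0.02  ]
rw l2 [0.5189 0.0823 0.02  ]
rw r [0.485  0.0475 0.02  ]
rw r2 [0.4895 0.0859 0.02  ]
top l [0.564  0.0977 0.13  ]
top r [0.4513 0.1155 0.13  ]
face bl [0.5671 0.1132 0.02  ]
face br [0.4512 0.129  0.02  ]
```

```bash
python3 - <<'E'
from h import *
w2t([.0068,.0374,-.1254])
E
python3 -m handwheel '[[[0,0,0,0.02,0]]]'
```

```text
[0.0068, 0.0374, -0.1254] ->tool [ 0.0535 -0.0023  0.1196]
clock: 18.7
tool_pos: [0.4924, 0.0051, 0.2422]
orientation: [179.2, 40.9, -97.6]
force: [1.6, -0.1, -0.8]
opening: 0.0878
```

```bash
python3 - <<'E'
from h import *
info()
E
python3 -m handwheel '[[[0,0,0,0,0]]]'
python3 - <<'E'
from h import *
info()
E
```

```text
t 18.7 pos [0.4924 0.0051 0.2422] z [ 0.0738  0.651  -0.7555] tilt 40.93439321332205 az 83.53320624674264 y [-0.9922  0.124   0.01  ] J [-10.3  10.1  -9.5 -42.  -77.8  15. ] F [ 1.6 -0.1 -0.8]
clock: 18.78
tool_pos: [0.4922, 0.0054, 0.2421]
orientation: [179.2, 40.9, -97.7]
force: [0.3, 1.1, -0.8]
opening: 0.0876
t 18.7833 pos [0.4922 0.0054 0.2421] z [ 0.0732  0.6511 -0.7555] tilt 40.933953099559496 az 83.58391410621903 y [-0.9922  0.1244  0.0111] J [-10.3  10.1  -9.5 -42.  -77.8  14.9] F [ 0.3  1.1 -0.8]
```

```bash
python3 - <<'E'
from h import *
p=snap("wrist"); im=p["color"][:,:,::-1]
np.save("w6T.npy",p["T"])
cv2.imwrite("pics/w6z.png",cv2.resize(im[60:215,235:395],None,fx=5,fy=3.8,interpolation=cv2.INTER_CUBIC))
hsv=cv2.cvtColor(np.ascontiguousarray(im),cv2.COLOR_BGR2HSV)
m=cv2.inRange(hsv,(3,150,60),(18,255,255)); m[:80]=0;m[200:]=0
ys,xs=np.nonzero(m); print(len(xs),xs.min(),xs.max(),ys.min(),ys.max())
E
```

```text
2112 288 338 98 141
```

View pics/w6z.png

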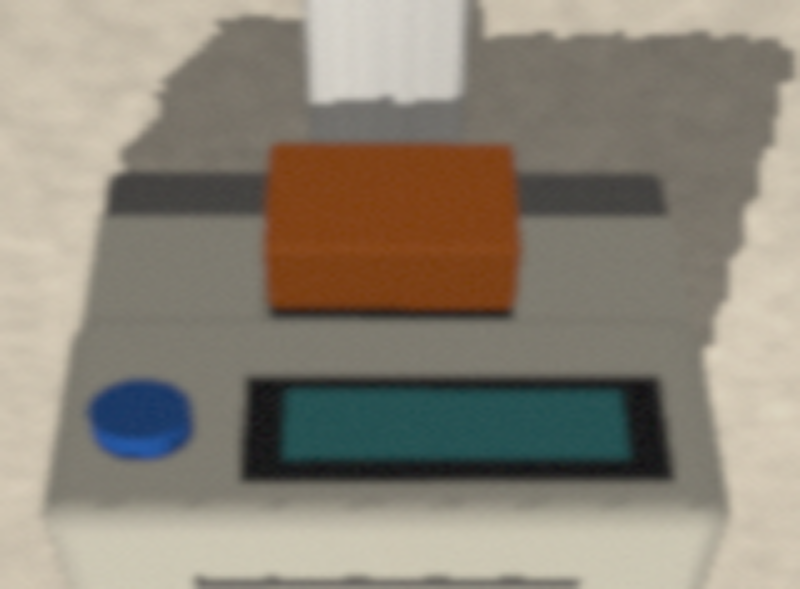

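```bash
python3 - <<'E'
from h import *
T=np.load("w6T.npy")
p=dict(mtx=np.array([[358.9083568,0,317.40002592],[0,358.9083568,198.78476983],[0,0,1]]),dist=np.array([.01703149,0,0,0,0]),T=T)
c=lambda x,y:(235+x/5,60+y/3.8)
for n,q,z in [("bl",(269,145),.02),("br",(515,146),.02),("tl",(266,250),.06),("tr",(520,253),.06),("visor l",(80,320),.066),("visor r",(708,325),.066),("face bl",(107,214),.02),("face br",(668,216),.02),("plinth bl",(112,175),.0),("plinth br",(660,178),.0),("rw l2",(308,103),.02),("rw r2",(465,103),.02),("top",(385,515),.13)]:
    print(n,atz(p,c(*q),z))
R,s=R_(); Tg=np.array([.5055,.1008,.0365]); print(s["tool_pos"],R.T@(Tg-.1*R[:,2]-s["tool_pos"]))
E
```

```text
bl [0.5293 0.0947 0.02  ]
br [0.4811 0.1015 0.02  ]
tl [0.5282 0.0934 0.06  ]
tr [0.4818 0.1008 0.06  ]
visor l [0.5666 0.1064 0.066 ]
visor r [0.4476 0.1247 0.066 ]
face bl [0.5672 0.1134 0.02  ]
face br [0.4512 0.13   0.02  ]
plinth bl [0.5688 0.1169 0.    ]
plinth br [0.4511 0.134  0.    ]
rw l2 [0.5194 0.0827 0.02  ]
rw r2 [0.4895 0.0867 0.02  ]
top [0.5084 0.1087 0.13  ]
[0.4921 0.0054 0.2419] [ 0.0618 -0.0037  0.1183]
```

```bash
python3 -m handwheel '[[[0.012,-0.001,0.023,0.01,0],[0.012,-0.001,0.024,0,0],[0.012,-0.001,0.024,0,0],[0.013,-0.001,0.024,0,0],[0.013,0,0.023,0,0],[0,0,0,0,0],[0,0,0,0,0]]]'
python3 - <<'E'
from h import *
info()
R,s=R_(); Tg=np.array([.5055,.1003,.0365]); print(R.T@(Tg-s["tool_pos"]))
p=snap("wrist"); im=p["color"][:,:,::-1]; cv2.imwrite("pics/w7.png",im)
E
```

```text
clock: 19.42
tool_pos: [0.4972, 0.0351, 0.1108]
orientation: [178.4, 40.9, -98.6]
force: [0.3, -0.0, 1.3]
opening: 0.0875
t 19.4167 pos [0.4972 0.0351 0.1108] z [ 0.0696  0.6516 -0.7554] tilt 40.942661428103854 az 83.90143245729074 y [-0.9912  0.1305  0.0212] J [ -8.   19.4 -16.3 -46.3 -65.   24.5] F [ 0.3 -0.   1.3]
[-0.001  -0.0013  0.0992]
```

View pics/w7.png

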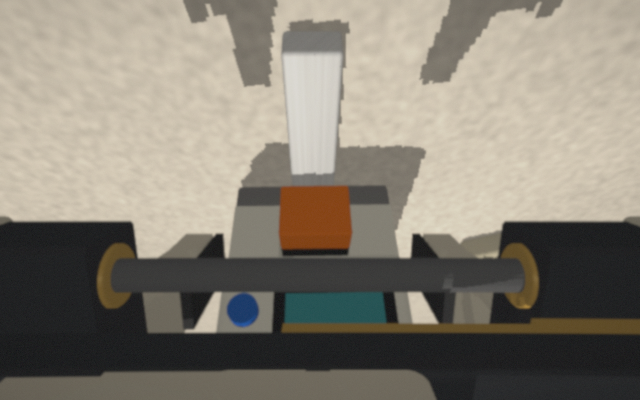

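```bash
python3 -m handwheel '[[[0,-0.001,0.011,0,0],[0,0,0.015,0,0],[0,0,0.015,0,0],[0,0,0.015,0,0],[0,0,0.015,0,0],[0,0,0.012,0,0],[0,0,0.008,0,0],[0,0,0.006,0,0],[0,0,0,0,0]]]'
python3 - <<'E'
from h import *
info()
R,s=R_(); Tg=np.array([.5055,.1003,.0365]); print(R.T@(Tg-s["tool_pos"]))
p=snap("side"); im=p["color"][:,:,::-1]; cv2.imwrite("pics/s7.png",cv2.resize(im[100:300,200:440],None,fx=3,fy=3))
E
```

```text
clock: 20.22
tool_pos: [0.5053, 0.0983, 0.0368]
orientation: [178.5, 40.9, -98.6]
force: [0.1, 0.4, 0.1]
opening: 0.0876
t 20.2167 pos [0.5053 0.0983 0.0368] z [ 0.0708  0.6515 -0.7553] tilt 40.947285001979765 az 83.7938371438441 y [-0.9911  0.1315  0.0204] J [ -2.3  25.5 -18.8 -52.1 -55.9  28.8] F [0.1 0.4 0.1]
[-0.0014  0.0001  0.0016]
```

View pics/s7.png

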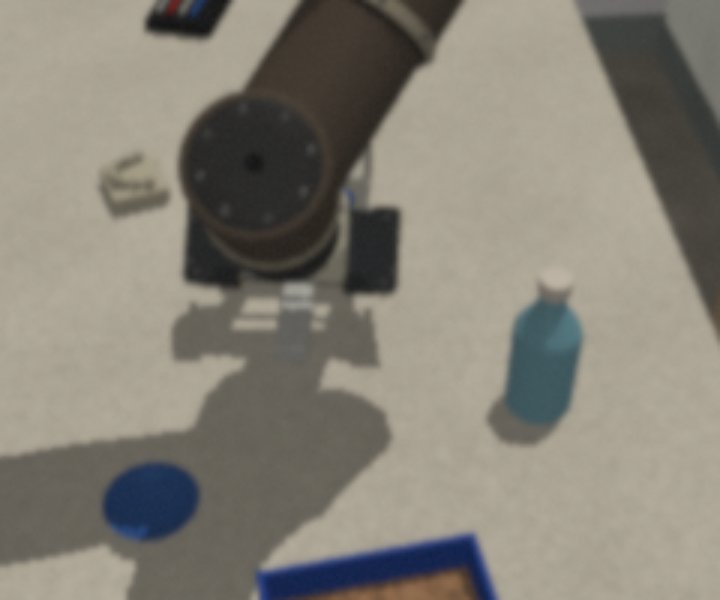

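```bash
python3 -m handwheel '[[[-0.0025,0,0.002,0,0],[0,0,0,0,1],[0,0,0,0,1],[0,0,0,0,1],[0,0,0,0,1],[0,0,0,0,1],[0,0,0,0,1],[0,0,0,0,1]]]'
python3 -c "
from h import *;info()"
python3 -m handwheel '[[[0,0,0,0,1],[0,0,0,0,1],[0,0,0,0,1]]]'
python3 -c "
from h import *;info()"
```

```text
clock: 20.93
tool_pos: [0.5064, 0.1005, 0.0381]
orientation: [178.6, 40.9, -98.5]
force: [-1.4, -0.6, 1.2]
opening: 0.0476
t 20.9333 pos [0.5064 0.1005 0.0381] z [ 0.0731  0.6511 -0.7554] tilt 40.93529938036827 az 83.59076797812624 y [-0.991   0.1324  0.0181] J [ -2.   25.3 -18.8 -52.2 -55.8  28.5] F [-1.4 -0.6  1.2]
clock: 21.18
tool_pos: [0.5064, 0.1005, 0.038]
orientation: [178.6, 40.9, -98.5]
force: [0.2, -1.7, 1.2]
opening: 0.0482
t 21.1833 pos [0.5064 0.1005 0.038 ] z [ 0.0729  0.6511 -0.7555] tilt 40.9340503653584 az 83.60752408600739 y [-0.9911  0.1322  0.0182] J [ -2.   25.3 -18.8 -52.2 -55.8  28.5] F [ 0.2 -1.7  1.2]
```

```bash
python3 - <<'E'
from h import *
for a in (82.1,82.4): w2t([-.01*np.cos(np.radians(a)),-.01*np.sin(np.radians(a)),0])
E
```

```text
[np.float64(-0.0013744454603714681), np.float64(-0.009905094632383088), 0] ->tool [ 0.0076  0.0001 -0.0065]
[np.float64(-0.0013225639025712247), np.float64(-0.009912155402515417), 0] ->tool [ 0.0076  0.     -0.0066]
```

```bash
python3 -m handwheel '[[[0.0015,0,-0.0013,0,1],[0.0023,0,-0.002,0,1],[0.003,0,-0.0026,0,1]]]'
python3 -c "
from h import *;info()"
python3 -m handwheel '[[[0.003,0,-0.0026,0,1],[0.003,0,-0.0026,0,1]]]'
python3 -c "
from h import *;info();s=telemetry.get_obs();print(s['moment'])"
```

```text
clock: 21.43
tool_pos: [0.5053, 0.0929, 0.0381]
orientation: [178.6, 41.0, -98.5]
force: [3.4, 6.1, -3.2]
opening: 0.0478
t 21.4333 pos [0.5053 0.0929 0.0381] z [ 0.0729  0.6525 -0.7543] tilt 41.0345099346745 az 83.62662186148806 y [-0.991   0.1324  0.0187] J [ -2.9  25.5 -18.7 -51.9 -56.3  29.1] F [ 3.4  6.1 -3.2]
clock: 21.6
tool_pos: [0.5042, 0.085, 0.0381]
orientation: [178.6, 41.0, -98.5]
force: [2.9, 6.4, -1.4]
opening: 0.0481
t 21.6 pos [0.5042 0.085  0.0381] z [ 0.0728  0.6526 -0.7542] tilt 41.043941464898296 az 83.63842374047803 y [-0.991   0.1323  0.0189] J [ -3.7  25.6 -18.7 -51.6 -56.8  29.6] F [ 2.9  6.4 -1.4]
[-0.9825 -0.421  -0.4671]
```

```bash
python3 -m handwheel '[[[0.0034,0,-0.0029,0,1],[0.0034,0,-0.0029,0,1],[0.0038,0,-0.0033,0,1],[0.0038,0,-0.0033,0,1],[0.0038,0,-0.0033,0,1],[0.0038,0,-0.0033,0,1]]]'
python3 -c "
from h import *;info();s=telemetry.get_obs();print(s['moment'])"
```

```text
clock: 22.1
tool_pos: [0.5002, 0.0562, 0.0381]
orientation: [178.5, 41.0, -98.6]
force: [2.4, 6.4, -1.5]
opening: 0.0477
t 22.1 pos [0.5002 0.0562 0.0381] z [ 0.0724  0.6529 -0.754 ] tilt 41.061560763214786 az 83.66892823472159 y [-0.991   0.1321  0.0192] J [ -6.8  25.9 -18.3 -50.4 -58.5  31.2] F [ 2.4  6.4 -1.5]
[-0.7994 -0.2833 -0.3386]
```

```bash
python3 -m handwheel '[[[0.0038,0,-0.0033,0,1],[0.0038,0,-0.0033,0,1],[0.0038,0,-0.0033,0,1],[0.0038,0,-0.0033,0,1],[0.0038,0,-0.0033,0,1],[0.0038,0,-0.0033,0,1]]]'
python3 -c "
from h import *;info();s=telemetry.get_obs();print(s['moment'])"
python3 -m handwheel '[[[0.0038,0,-0.0033,0,1],[0.0038,0,-0.0033,0,1],[0.0038,0,-0.0033,0,1],[0.0038,0,-0.0033,0,1],[0.0038,0,-0.0033,0,1],[0.0038,0,-0.0033,0,1]]]'
python3 -c "
from h import *;info();s=telemetry.get_obs();print(s['moment'])"
```

```text
clock: 22.6
tool_pos: [0.4959, 0.0248, 0.038]
orientation: [178.6, 40.9, -98.5]
force: [-0.1, 4.2, 0.7]
opening: 0.048
t 22.6 pos [0.4959 0.0248 0.038 ] z [ 0.0722  0.6516 -0.7551] tilt 40.966320625431756 az 83.67780346924005 y [-0.9911  0.1319  0.019 ] J [-10.   26.4 -17.8 -48.9 -60.2  32.8] F [-0.1  4.2  0.7]
[-0.6392  0.0908  0.0668]
clock: 23.1
tool_pos: [0.492, -0.0052, 0.038]
orientation: [178.6, 40.9, -98.5]
force: [-0.2, 4.2, 2.7]
opening: 0.0479
t 23.1 pos [ 0.492  -0.0052  0.038 ] z [ 0.0725  0.6515 -0.7552] tilt 40.95691166803479 az 83.65089775168835 y [-0.9911  0.132   0.0188] J [-13.   27.  -17.  -47.6 -61.9  34.4] F [-0.2  4.2  2.7]
[-0.287   0.0017  0.0972]
```

```bash
python3 -m handwheel '[[[0,0,0,0,1],[0.0038,0,-0.0033,0,1],[0.0038,0,-0.0033,0,1],[0.0038,0,-0.0033,0,1],[0.0038,0,-0.0033,0,1],[0.0038,0,-0.0033,0,1],[0,0,0,0,1],[0,0,0,0,1]]]'
python3 - <<'E'
from h import *
info();s=telemetry.get_obs();print(s['moment'])
p=snap("scene"); im=p["color"][:,:,::-1]; cv2.imwrite("pics/c8.png",cv2.resize(im[100:350,200:520],None,fx=2.4,fy=2.4))
r=place_of("pack_nose",p)
for q in r[:2]: print(q["conf"],q["xy"],atz(p,q["xy"],.04))
E
```

```text
clock: 23.77
tool_pos: [0.4886, -0.031, 0.038]
orientation: [178.6, 40.9, -98.5]
force: [-2.0, -1.5, 5.9]
opening: 0.0478
t 23.7667 pos [ 0.4886 -0.031   0.038 ] z [ 0.0725  0.6504 -0.7561] tilt 40.87450647458576 az 83.64038202664509 y [-0.9911  0.1321  0.0186] J [-15.5  27.6 -16.3 -46.3 -63.3  35.5] F [-2.  -1.5  5.9]
[-0.9888  0.4982  0.3887]
0.78 [333.8, 207.9] [ 0.4884 -0.0414  0.04  ]
0.41 [346.3, 229.4] [0.504  0.0355 0.04  ]
```

View pics/c8.png

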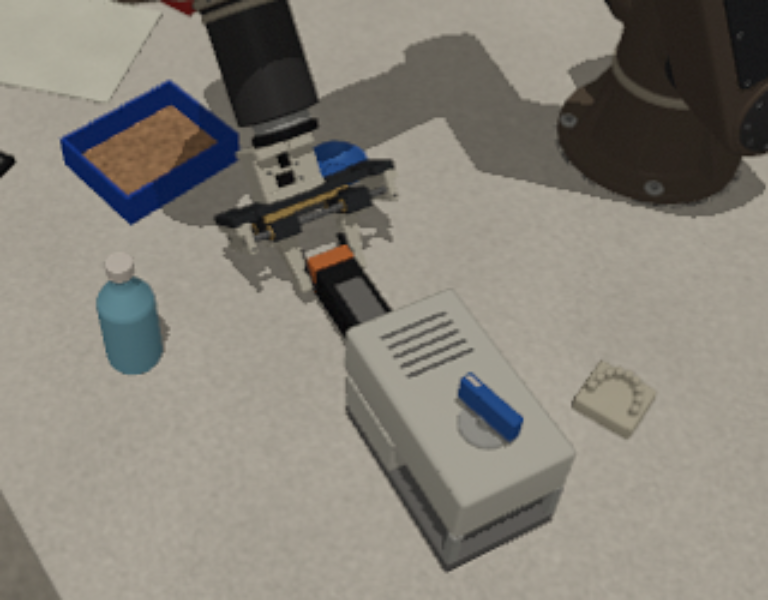

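```bash
python3 - <<'E'
import cv2
im=cv2.imread("pics/side0.png"); cv2.imwrite("pics/s0z.png",cv2.resize(im[265:370,270:390],None,fx=6,fy=5,interpolation=cv2.INTER_CUBIC))
im=cv2.imread("pics/scene0.png"); cv2.imwrite("pics/c0z.png",cv2.resize(im[120:205,210:320],None,fx=7,fy=7,interpolation=cv2.INTER_CUBIC))
E
```

```text
(no output)
```

View pics/s0z.png

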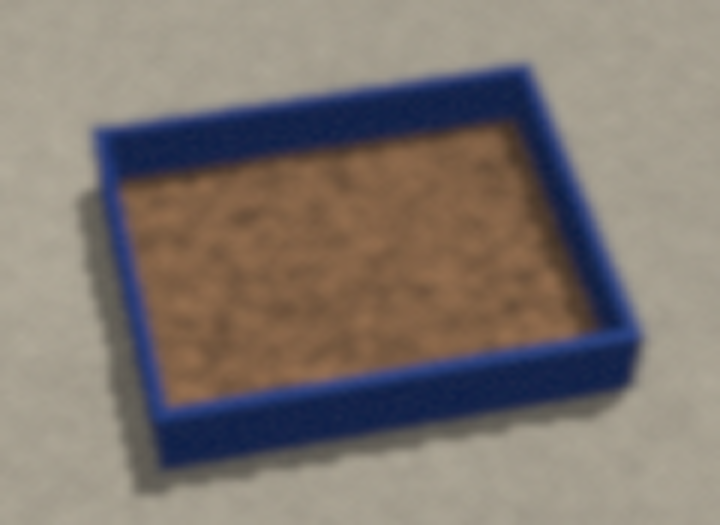

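View pics/c0z.png

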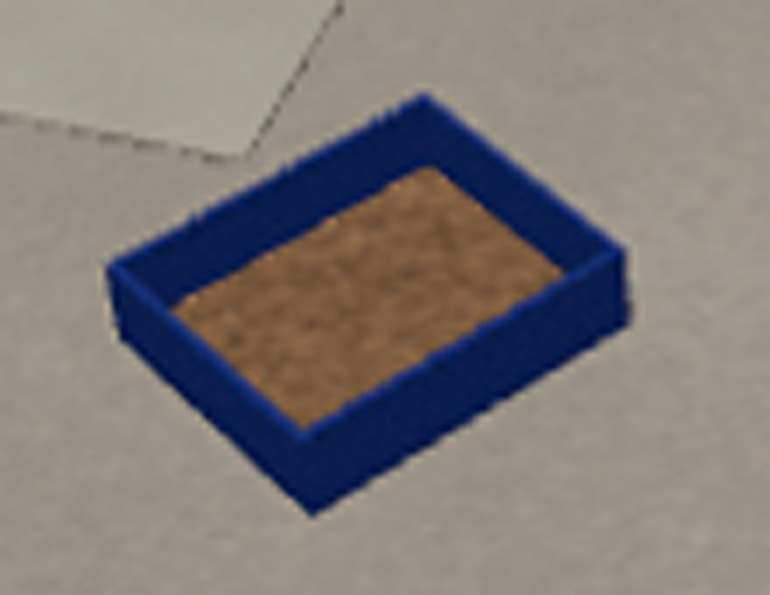

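```bash
python3 - <<'E'
from h import *
S=vision.snapshot("side");C=vision.snapshot("scene")
s=lambda x,y:(270+x/6-.4,265+y/5-.4); c=lambda x,y:(210+x/7-.4,120+y/7-.4)
q=[atz(S,s(*a),.044) for a in [(97,130),(530,67),(637,330),(162,412)]]
print(np.array(q)); q=np.array(q); print(q.mean(0)); print("edges",[ (np.linalg.norm(q[i]-q[i-1]),np.degrees(np.arctan2(*(q[i]-q[i-1])[[1,0]]))) for i in range(4)])
q=[atz(C,c(*a),.044) for a in [(303,440),(625,252),(425,95),(108,268)]]
print(np.array(q)); q=np.array(q); print(q.mean(0)); print("edges",[ (np.linalg.norm(q[i]-q[i-1]),np.degrees(np.arctan2(*(q[i]-q[i-1])[[1,0]]))) for i in range(4)])
# liner corners: wall bottom visible: S far wall inner top edge (115,130)->(120,180)?
for a in [(120,182),(515,122)]:
    for z in (.006,.015,.025,.036): print(a,z,atz(S,s(*a),z))
E
```

```text
[[ 0.4581 -0.2659  0.044 ]
 [ 0.6238 -0.2454  0.044 ]
 [ 0.6402 -0.3774  0.044 ]
 [ 0.4768 -0.3993  0.044 ]]
[ 0.5497 -0.322   0.044 ]
edges [(np.float64(0.13468404995503672), np.float64(98.00862721679849)), (np.float64(0.16701285391926035), np.float64(7.0645952356269675)), (np.float64(0.13306181578474158), np.float64(-82.91002983293988)), (np.float64(0.16486056986725842), np.float64(-172.37795228265227))]
[[ 0.6226 -0.2413  0.044 ]
 [ 0.4575 -0.2628  0.044 ]
 [ 0.4758 -0.4     0.044 ]
 [ 0.6425 -0.3767  0.044 ]]
[ 0.5496 -0.3202  0.044 ]
edges [(np.float64(0.13683662127763374), np.float64(98.35573400768111)), (np.float64(0.16651248335967772), np.float64(-172.5937187199839)), (np.float64(0.1384214294634619), np.float64(-82.4239714306127)), (np.float64(0.16837744669822088), np.float64(7.9517571447352475))]
(120, 182) 0.006 [ 0.4647 -0.2687  0.006 ]
(120, 182) 0.015 [ 0.465  -0.2745  0.015 ]
(120, 182) 0.025 [ 0.4653 -0.281   0.025 ]
(120, 182) 0.036 [ 0.4656 -0.2881  0.036 ]
(515, 122) 0.006 [ 0.6199 -0.2489  0.006 ]
(515, 122) 0.015 [ 0.6184 -0.2549  0.015 ]
(515, 122) 0.025 [ 0.6168 -0.2616  0.025 ]
(515, 122) 0.036 [ 0.615 -0.269  0.036]
```

```bash
python3 -m handwheel '[[[0,0,0,0,0],[0,0,0,0,0],[0,0,0,0,0],[0,0,-0.005,0,0],[0,0,-0.02,0,0],[0,0,-0.04,0,0],[0,0,-0.04,0,0],[0,0,-0.04,0,0],[0,0,-0.04,0,0]]]'
python3 - <<'E'
from h import *
info(); R,s=R_(); w2t((np.array([.12,-.75,.42])-s["tool_pos"])/16)
E
```

```text
clock: 24.72
tool_pos: [0.4747, -0.1518, 0.1794]
orientation: [178.6, 40.9, -98.5]
force: [1.7, 0.4, 0.4]
opening: 0.0874
t 24.7167 pos [ 0.4747 -0.1518  0.1794] z [ 0.0722  0.6505 -0.7561] tilt 40.87780799234481 az 83.66416492627621 y [-0.9911  0.132   0.0189] J [-26.1  20.3  -5.7 -38.4 -82.3  29.8] F [1.7 0.4 0.4]
[-0.0222 -0.0374  0.015 ] ->tool [ 0.0206  0.0173 -0.0373]
```

```bash
python3 -m handwheel '[[[0.0183,0.0154,-0.0332,0,0],[0.0183,0.0154,-0.0332,0,0],[0.0183,0.0154,-0.0332,0,0],[0.0183,0.0154,-0.0332,0,0],[0.0183,0.0154,-0.0332,0,0],[0.0183,0.0154,-0.0332,0,0],[0.0183,0.0154,-0.0332,0,0],[0.0183,0.0154,-0.0332,0,0],[0.0183,0.0154,-0.0332,0,0],[0.0183,0.0154,-0.0332,0,0],[0.0183,0.0154,-0.0332,0,0],[0.0183,0.0154,-0.0332,0,0],[0.0183,0.0154,-0.0332,0,0],[0.0183,0.0154,-0.0332,0,0],[0.0183,0.0154,-0.0332,0,0],[0.0183,0.0154,-0.0332,0,0]]]'
python3 - <<'E'
from h import *
info(); R,s=R_(); w2t((np.array([-.03,-1.0,.42])-s["tool_pos"])/10)
E
```

```text
clock: 26.05
tool_pos: [0.1595, -0.6813, 0.3918]
orientation: [178.5, 40.9, -98.6]
force: [1.7, -2.0, 0.1]
opening: 0.0875
t 26.05 pos [ 0.1595 -0.6813  0.3918] z [ 0.0724  0.6509 -0.7557] tilt 40.91318495297797 az 83.6521054648728 y [-0.9909  0.133   0.0196] J [ -71.1   47.2   65.   -27.4 -142.6   46.3] F [ 1.7 -2.   0.1]
[-0.0189 -0.0319  0.0028] ->tool [ 0.0241  0.0146 -0.0242]
```

```bash
python3 -m handwheel '[[[0.024,0.015,-0.024,0,0],[0.024,0.015,-0.024,0,0],[0.024,0.015,-0.024,0,0],[0.024,0.015,-0.024,0,0],[0.024,0.015,-0.024,0,0],[0.024,0.015,-0.024,0,0]]]'
python3 - <<'E'
from h import *
info(); w2t([0,-.04,0])
E
```

```text
clock: 26.55
tool_pos: [0.0329, -0.7472, 0.3498]
orientation: [179.1, 37.1, -98.5]
force: [-0.4, -1.1, 0.1]
opening: 0.0877
t 26.55 pos [ 0.0329 -0.7472  0.3498] z [ 0.0743  0.5984 -0.7977] tilt 37.08498150543015 az 82.91869119610101 y [-0.9902  0.1392  0.0121] J [ -78.7   53.9   71.6  -18.  -142.    59.7] F [-0.4 -1.1  0.1]
[0, -0.04, 0] ->tool [ 0.0316 -0.0056 -0.0239]
```

```bash
python3 -m handwheel '[[[0.031,0.008,-0.023,0,0],[0.031,0.008,-0.023,0,0],[0.031,0.008,-0.023,0,0],[0.031,0.008,-0.023,0,0],[0.031,0.008,-0.023,0,0],[0.031,0.008,-0.023,0,0]]]'
python3 - <<'E'
from h import *
info(); w2t([0,-.04,0])
E
```

```text
clock: 27.05
tool_pos: [-0.0446, -0.8009, 0.2848]
orientation: [179.1, 30.8, -98.4]
force: [0.1, -0.1, -0.9]
opening: 0.0878
t 27.05 pos [-0.0446 -0.8009  0.2848] z [ 0.0588  0.5092 -0.8587] tilt 30.83452773405603 az 83.41153342891008 y [-0.9904  0.1379  0.0139] J [ -82.8   58.    71.6   -9.7 -133.3   69.9] F [ 0.1 -0.1 -0.9]
[0, -0.04, 0] ->tool [ 0.034  -0.0055 -0.0204]
```

```bash
python3 -m handwheel '[[[0.02,-0.001,-0.034,0,0],[0.02,-0.001,-0.034,0,0],[0.02,-0.001,-0.034,0,0],[0.02,-0.001,-0.034,0,0],[0.02,-0.001,-0.034,0,0],[0.02,-0.001,-0.034,0,0]]]'
python3 - <<'E'
from h import *
info(); w2t([0,-.04,0]); w2t([0,0,.04])
E
```

```text
clock: 27.55
tool_pos: [-0.0536, -0.8172, 0.3302]
orientation: [178.7, 22.8, -98.1]
force: [-0.1, -0.6, 0.1]
opening: 0.0875
t 27.55 pos [-0.0536 -0.8172  0.3302] z [ 0.0324  0.3871 -0.9215] tilt 22.85965810217849 az 85.21800652891282 y [-0.991   0.1323  0.0208] J [ -82.4   54.7   71.7   -6.2 -129.3   71.6] F [-0.1 -0.6  0.1]
[0, -0.04, 0] ->tool [ 0.0365 -0.0053 -0.0155]
[0, 0, 0.04] ->tool [-0.0155  0.0008 -0.0369]
```

```bash
python3 -m handwheel '[[[0.021,-0.016,-0.030,0,0],[0.021,-0.016,-0.030,0,0],[0.021,-0.016,-0.030,0,0],[0.021,-0.016,-0.030,0,0],[0.023,-0.012,-0.030,0,0],[0.023,-0.012,-0.030,0,0],[0.023,-0.012,-0.030,0,0],[0.023,-0.012,-0.030,0,0]]]'
python3 - <<'E'
from h import *
info(); w2t([0,-.04,0]); w2t([0,0,.04])
E
```

```text
clock: 28.22
tool_pos: [0.0283, -0.8484, 0.3771]
orientation: [178.8, 12.2, -97.9]
force: [-1.0, 0.2, 0.1]
opening: 0.0874
t 28.2167 pos [ 0.0283 -0.8484  0.3771] z [ 0.0078  0.2119 -0.9773] tilt 12.243310012270687 az 87.88172128352755 y [-0.9909  0.1327  0.0208] J [ -76.5   50.9   71.6   -3.9 -122.5   67. ] F [-1.   0.2  0.1]
[0, -0.04, 0] ->tool [ 0.0387 -0.0053 -0.0085]
[0, 0, 0.04] ->tool [-0.0084  0.0008 -0.0391]
```

```bash
python3 -m handwheel '[[[0.026,-0.018,-0.024,0,0],[0.026,-0.018,-0.024,0,0],[0.026,-0.018,-0.024,0,0],[0.026,-0.018,-0.024,0,0],[0.026,-0.018,-0.024,0,0],[0.026,-0.018,-0.024,0,0]]]'
python3 - <<'E'
from h import *
info(); w2t([0,-.04,0]); w2t([0,0,.04])
E
```

```text
clock: 28.72
tool_pos: [0.1015, -0.8807, 0.3988]
orientation: [179.6, 3.7, -97.7]
force: [0.2, -0.0, -0.5]
opening: 0.0874
t 28.7167 pos [ 0.1015 -0.8807  0.3988] z [ 0.0024  0.0645 -0.9979] tilt 3.699381653962913 az 87.85346629173766 y [-0.9909  0.1344  0.0063] J [ -71.5   49.5   71.6   -1.4 -115.6   63.2] F [ 0.2 -0.  -0.5]
[0, -0.04, 0] ->tool [ 0.0396 -0.0054 -0.0026]
[0, 0, 0.04] ->tool [-0.0026  0.0003 -0.0399]
```

```bash
python3 -m handwheel '[[[0.030,-0.016,-0.020,0,0],[0.030,-0.016,-0.020,0,0]]]'
python3 - <<'E'
from h import *
info(); w2t([0,-.04,0]); w2t([0,0,.04])
E
```

```text
clock: 28.88
tool_pos: [0.1183, -0.8953, 0.404]
orientation: [-179.9, 0.6, -97.7]
force: [1.0, -0.0, 0.0]
opening: 0.0878
t 28.8833 pos [ 0.1183 -0.8953  0.404 ] z [ 0.0034  0.0105 -0.9999] tilt 0.6303880859034823 az 71.83893050356862 y [-0.9909  0.1346 -0.002 ] J [ -70.4   49.4   71.7   -0.4 -112.8   62.5] F [ 1. -0.  0.]
[0, -0.04, 0] ->tool [ 0.0396 -0.0054 -0.0004]
[0, 0, 0.04] ->tool [-0.0004 -0.0001 -0.04  ]
```

```bash
python3 -m handwheel '[[[-0.039,-0.0106,0.003,0,0],[-0.039,-0.0106,0.003,0,0],[-0.039,-0.0106,0.003,0,0],[-0.039,-0.0106,0.003,0,0],[-0.039,-0.0106,0.003,0,0],[-0.039,-0.0106,0.003,0,0],[-0.039,-0.0106,0.003,0,0],[-0.039,-0.0106,0.003,0,0],[-0.039,-0.0106,0.003,0,0],[-0.039,-0.0106,0.003,0,0],[-0.039,-0.0106,0.003,0,0],[-0.039,-0.0106,0.003,0,0],[-0.039,-0.0106,0.003,0,0],[-0.039,-0.0106,0.003,0,0],[-0.039,-0.0106,0.003,0,0],[-0.039,-0.0106,0.003,0,0],[-0.039,-0.0106,0.003,0,0],[-0.039,-0.0106,0.003,0,0],[-0.039,-0.0106,0.003,0,0],[-0.039,-0.0106,0.003,0,0]]]'
python3 - <<'E'
from h import *
info(); R,s=R_(); w2t(np.array([.49,-.03,.30])-s["tool_pos"])
E
```

```text
clock: 30.55
tool_pos: [0.4271, -0.1666, 0.3575]
orientation: [-179.8, 0.8, -97.8]
force: [1.6, -1.4, -0.2]
opening: 0.0875
t 30.55 pos [ 0.4271 -0.1666  0.3575] z [ 0.0059  0.0134 -0.9999] tilt 0.8378846204383441 az 66.22555700354368 y [-0.9908  0.1351 -0.004 ] J [  2.8  -3.8 -13.5  -0.8 -79.9 -10.4] F [ 1.6 -1.4 -0.2]
[ 0.0629  0.1366 -0.0575] ->tool [-0.1431 -0.0436  0.0597]
```

```bash
python3 -m handwheel '[[[-0.036,-0.011,0.015,0,0],[-0.036,-0.011,0.015,0,0],[-0.036,-0.011,0.015,0,0],[-0.035,-0.011,0.015,0,0],[0,0,0,0,0],[0,0,0,0,0],[0,0,0,0,0]]]'
python3 - <<'E'
from h import *
info()
p=snap("wrist"); cv2.imwrite("pics/w9.png",p["color"][:,:,::-1]); np.save("w9T.npy",p["T"])
E
```

```text
clock: 31.13
tool_pos: [0.4899, -0.0318, 0.2993]
orientation: [-179.9, 0.8, -97.7]
force: [-0.7, 0.1, 0.0]
opening: 0.0877
t 31.1333 pos [ 0.4899 -0.0318  0.2993] z [ 0.0038  0.0135 -0.9999] tilt 0.8012868539232918 az 74.11258100306496 y [-0.991  0.134 -0.002] J [ 18.8   0.8 -16.5  -0.7 -72.2 -26.3] F [-0.7  0.1  0. ]
```

View pics/w9.png

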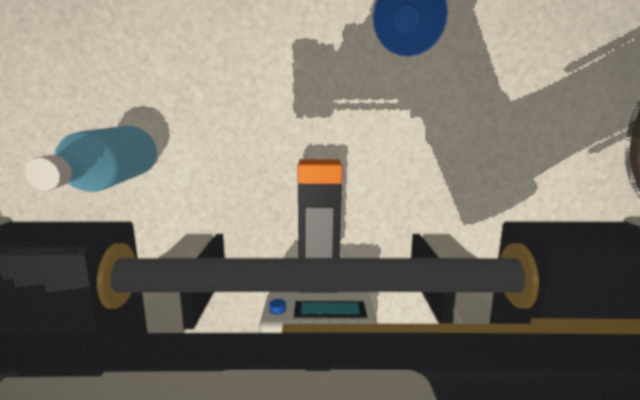

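```bash
python3 - <<'E'
from h import *
T=np.load("w9T.npy")
p=dict(mtx=np.array([[358.9083568,0,317.40002592],[0,358.9083568,198.78476983],[0,0,1]]),dist=np.array([.01703149,0,0,0,0]),T=T)
im=cv2.imread("pics/w9.png"); cv2.imwrite("pics/w9z.png",cv2.resize(im[150:265,280:360],None,fx=7,fy=5,interpolation=cv2.INTER_CUBIC))
for q,z in [((298,164),.06),((342,164),.06),((299,184),.06),((341,184),.06),((300,255),.06),((339.5,255),.06)]: print(q,atz(p,q,z))
E
```

```text
(298, 164) [ 0.51   -0.0383  0.06  ]
(342, 164) [ 0.4635 -0.0319  0.06  ]
(299, 184) [ 0.5122 -0.0165  0.06  ]
(341, 184) [ 0.4672 -0.0104  0.06  ]
(300, 255) [0.5234 0.0658 0.06  ]
(339.5, 255) [0.4787 0.0719 0.06  ]
```

View pics/w9z.png

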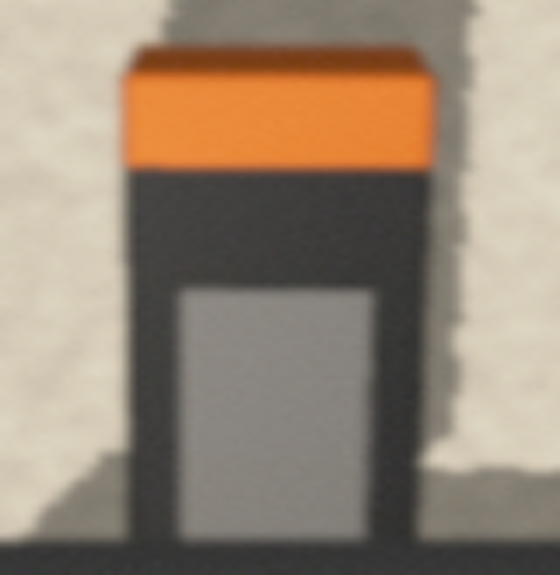

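```bash
python3 -m handwheel '[[[-0.018,0.001,0,0,0],[-0.018,0.001,0.01,0,0],[-0.017,0.001,0.03,0,0],[0,0,0.035,0,0],[0,0,0.035,0,0],[0,0,0.035,0,0],[0,0,0.025,0,0],[0,0,0,0,0]]]'
python3 - <<'E'
from h import *
info(); R,s=R_(); w2t(np.array([.4947,.0244,.043])-s["tool_pos"])
p=snap("wrist"); cv2.imwrite("pics/w10.png",p["color"][:,:,::-1])
E
```

```text
clock: 31.85
tool_pos: [0.4915, 0.0214, 0.1259]
orientation: [179.7, 0.6, -97.9]
force: [-1.2, -0.2, -0.9]
opening: 0.0875
t 31.85 pos [0.4915 0.0214 0.1259] z [-0.0032  0.0118 -0.9999] tilt 0.7022756175990795 az 105.33500016998715 y [-0.9905  0.1377  0.0048] J [ 24.9  10.  -30.7  -0.9 -49.2 -32.2] F [-1.2 -0.2 -0.9]
[ 0.0032  0.003  -0.0829] ->tool [-0.0025 -0.0031  0.0829]
```

View pics/w10.png

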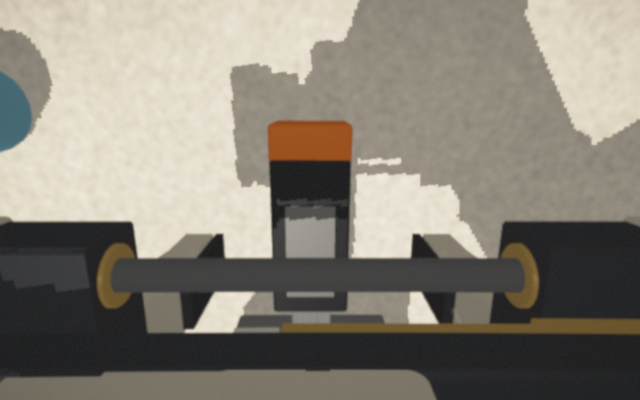

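```bash
python3 -m handwheel '[[[-0.0025,-0.0033,0.01,0,0],[0,0,0.02,0,0],[0,0,0.02,0,0],[0,0,0.018,0,0],[0,0,0.01,0,0],[0,0,0.005,0,0],[0,0,0,0,0]]]'
python3 - <<'E'
from h import *
info()
E
```

```text
clock: 32.48
tool_pos: [0.4989, 0.0266, 0.0471]
orientation: [-179.9, 0.8, -97.8]
force: [0.5, 0.1, 0.7]
opening: 0.0876
t 32.4833 pos [0.4989 0.0266 0.0471] z [ 0.0036  0.0138 -0.9999] tilt 0.8173003359541076 az 75.214523045814 y [-0.9908  0.1352 -0.0017] J [ 25.1  16.9 -34.8  -1.  -37.7 -32.1] F [0.5 0.1 0.7]
```

```bash
python3 -m handwheel '[[[0.0027,0.0039,0.004,0,0],[0,0,0,0,0.4],[0,0,0,0,0.4],[0,0,0,0,0.4]]]'
python3 - <<'E'
from h import *
info()
p=snap("wrist"); cv2.imwrite("pics/w11.png",p["color"][:,:,::-1])
E
```

```text
clock: 32.82
tool_pos: [0.4945, 0.0247, 0.0436]
orientation: [-179.9, 0.8, -97.7]
force: [-0.5, -0.1, -1.1]
opening: 0.073
t 32.8167 pos [0.4945 0.0247 0.0436] z [ 0.0045  0.0142 -0.9999] tilt 0.8547300415187772 az 72.47560722938124 y [-0.9909  0.1348 -0.0025] J [ 25.1  16.9 -35.6  -1.  -36.9 -32.1] F [-0.5 -0.1 -1.1]
```

View pics/w11.png

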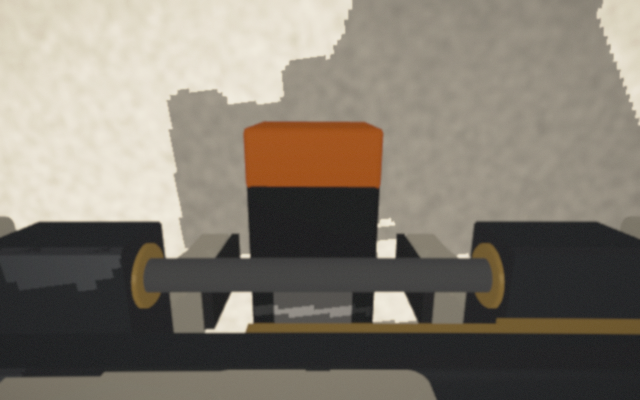

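```bash
python3 -m handwheel '[[[0,0,0,0,1],[0,0,0,0,1],[0,0,0,0,1],[0,0,0,0,1],[0,0,0,0,1],[0,0,0,0,1],[0,0,0,0,1]]]'
python3 -c "
from h import *;info();print(telemetry.get_obs()['moment'])"
python3 -m handwheel '[[[0,0,-0.004,0,1],[0,0,-0.008,0,1],[0,0,-0.012,0,1],[0,0,-0.012,0,1],[0,0,-0.012,0,1],[0,0,0,0,1]]]'
python3 - <<'E'
from h import *
info();print(telemetry.get_obs()['opening'],telemetry.get_obs()['moment'])
p=snap("scene"); im=p["color"][:,:,::-1]; cv2.imwrite("pics/c12.png",cv2.resize(im[100:300,230:450],None,fx=3,fy=3))
E
```

```text
clock: 33.45
tool_pos: [0.4947, 0.0247, 0.0431]
orientation: [-179.9, 0.8, -97.7]
force: [3.0, 0.5, 2.8]
opening: 0.0479
t 33.45 pos [0.4947 0.0247 0.0431] z [ 0.0044  0.0141 -0.9999] tilt 0.8444267460493836 az 72.67058665668849 y [-0.9909  0.1347 -0.0025] J [ 25.1  17.  -35.6  -1.  -36.9 -32.1] F [3.  0.5 2.8]
[ 0.012  -0.7893  0.0077]
clock: 33.95
tool_pos: [0.4943, 0.0239, 0.0929]
orientation: [-179.8, 0.9, -97.7]
force: [1.0, 0.4, -3.1]
opening: 0.048
t 33.95 pos [0.4943 0.0239 0.0929] z [ 0.0051  0.0145 -0.9999] tilt 0.8796623142306731 az 70.64197256200254 y [-0.9909  0.1349 -0.0031] J [ 25.1  12.5 -32.9  -0.9 -44.  -32.2] F [ 1.   0.4 -3.1]
0.04795521264326407 [ 0.0374 -0.0538 -0.0422]
```

View pics/c12.png

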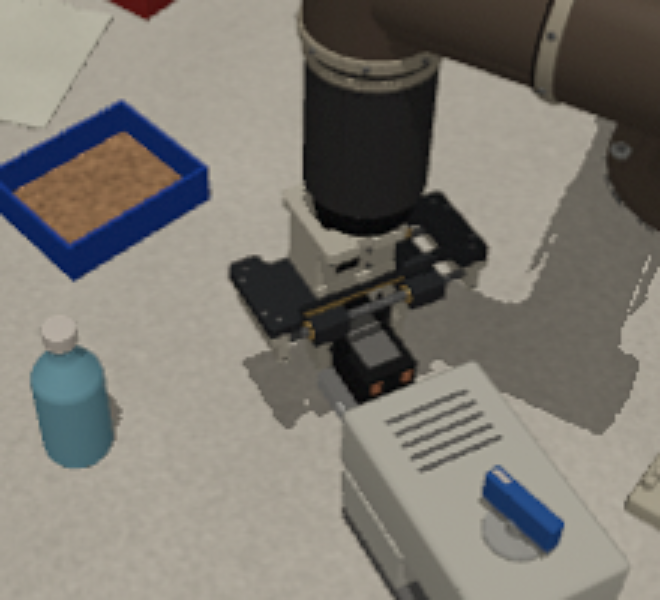

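```bash
python3 -m handwheel '[[[0.01,-0.003,-0.012,0,1],[0.02,-0.006,-0.012,0,1],[0.03,-0.009,-0.012,0,1],[0.033,-0.01,-0.012,0,1],[0.033,-0.01,-0.012,0,1],[0.033,-0.01,-0.01,0,1],[0.033,-0.01,0,0,1],[0.033,-0.01,0,0,1],[0.033,-0.01,0,0,1],[0.03,-0.009,0,0,1],[0.025,-0.008,0,0,1],[0.015,-0.005,0,0,1],[0.007,-0.002,0,0,1]]]'
python3 -m handwheel '[[[0,0,0,0.11,1],[0,0,0,0.12,1],[0,0,0,0.12,1],[0,0,0,0.12,1],[0,0,0,0.12,1],[0,0,0,0.12,1],[0,0,0,0.12,1],[0,0,0,0.12,1],[0,0,0,0.12,1],[0,0,0,0.12,1],[0,0,0,0.11,1],[0,0,0,0,1],[0,0,0,0,1]]]'
python3 - <<'E'
from h import *
info(); R,s=R_(); print(s["orientation"]); w2t(np.array([.5497,-.321,s["tool_pos"][2]])-s["tool_pos"])
for n in ("scene","side"):
    p=snap(n); im=p["color"][:,:,::-1]
    print(n,proj(p,[.5497,-.321,.044]))
    cv2.imwrite(f"pics/{n}13.png",cv2.resize(im[100:250,200:400] if n=="scene" else im[240:380,230:430],None,fx=4,fy=4))
E
```

```text
clock: 35.08
tool_pos: [0.5487, -0.3246, 0.1543]
orientation: [179.9, 0.8, -97.9]
force: [-0.3, 0.7, -4.6]
opening: 0.0478
clock: 36.17
tool_pos: [0.5492, -0.3219, 0.1557]
orientation: [179.2, 0.2, -172.0]
force: [-0.8, 0.4, -3.3]
opening: 0.0479
t 36.1667 pos [ 0.5492 -0.3219  0.1557] z [ 0.0022  0.0144 -0.9999] tilt 0.8331680924146992 az 81.48489949058228 y [-0.1389  0.9902  0.0139] J [-13.3  20.9 -10.4  -1.  -58.7 -68.2] F [-0.8  0.4 -3.3]
[ 179.2011    0.2366 -172.0172]
[0.0005 0.0009 0.    ] ->tool [-0.0006  0.0009  0.    ]
scene [[261.8659 156.4472]]
side [[329.1359 309.4517]]
```

View pics/scene13.png

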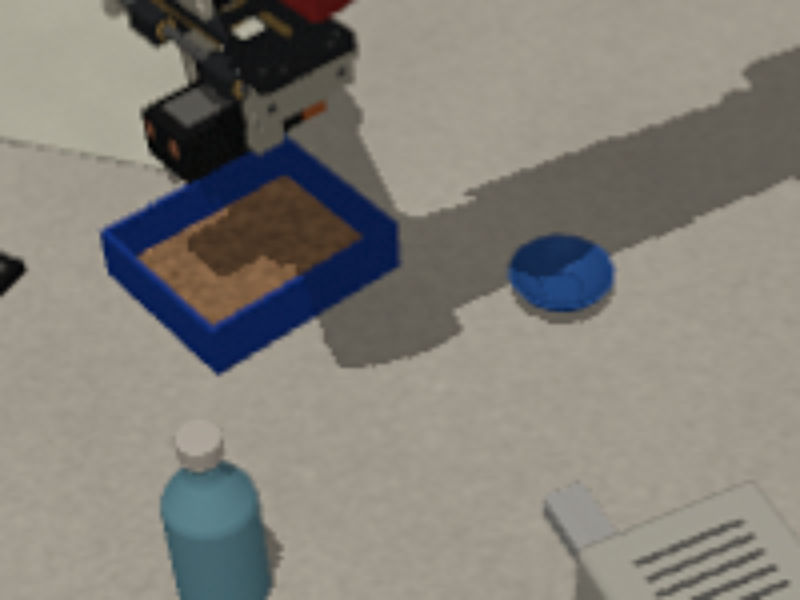

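View pics/side13.png

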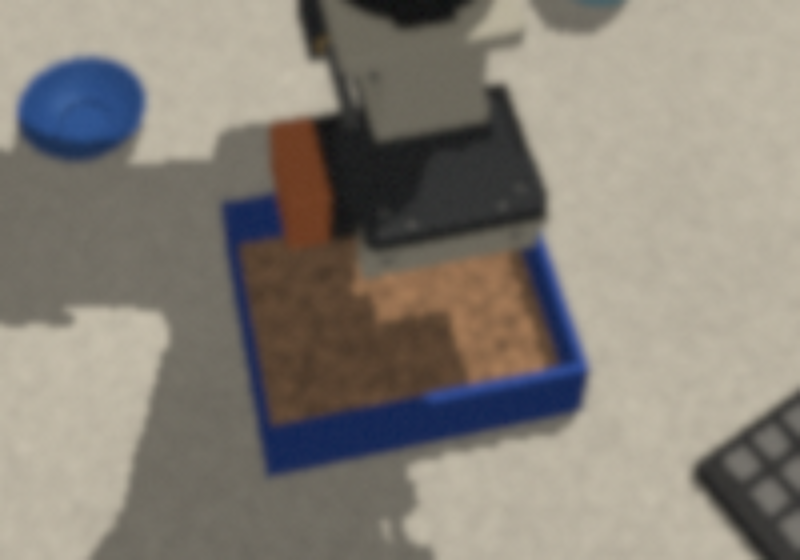

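```bash
python3 -m handwheel '[[[0,0,0.01,0,1],[0,0,0.02,0,1],[0,0,0.02,0,1],[0,0,0.015,0,1],[0,0,0.008,0,1],[0,0,0.004,0,1],[0,0,0,0,1],[0,0,0,0,1]]]'
python3 -c "
from h import *;info()"
python3 -m handwheel '[[[0,0,0.003,0,1],[0,0,0.003,0,1],[0,0,0.003,0,1],[0,0,0.003,0,1]]]'
```

```text
clock: 36.93
tool_pos: [0.5502, -0.322, 0.0797]
orientation: [179.3, 0.3, -172.2]
force: [0.2, 0.2, -3.9]
opening: 0.0478
t 36.9333 pos [ 0.5502 -0.322   0.0797] z [ 0.0037  0.0134 -0.9999] tilt 0.7941801447826576 az 74.45612266353625 y [-0.1357  0.9907  0.0127] J [-13.3  25.3 -14.9  -1.  -49.8 -68.2] F [ 0.2  0.2 -3.9]
clock: 37.27
tool_pos: [0.5499, -0.3216, 0.0673]
orientation: [179.3, 0.3, -172.2]
force: [0.2, 0.4, -4.1]
opening: 0.0479
```

```bash
python3 -m handwheel '[[[0,0,0.002,0,1],[0,0,0.002,0,1],[0,0,0.002,0,1]]]'
python3 -m handwheel '[[[0,0,0.002,0,1],[0,0,0.002,0,1]]]'
```

```text
clock: 37.52
tool_pos: [0.5498, -0.3215, 0.061]
orientation: [179.2, 0.3, -172.2]
force: [0.1, -0.7, -4.3]
opening: 0.0474
clock: 37.68
tool_pos: [0.5499, -0.3215, 0.0571]
orientation: [179.2, 0.3, -172.2]
force: [0.5, -0.4, -3.1]
opening: 0.0479
```

```bash
python3 -m handwheel '[[[0,0,0.002,0,1],[0,0,0.002,0,1]]]'
```

```text
clock: 37.85
tool_pos: [0.5499, -0.3214, 0.0531]
orientation: [179.2, 0.3, -172.2]
force: [-0.2, -0.5, -4.7]
opening: 0.0485
```

```bash
python3 -m handwheel '[[[0,0,0.002,0,1],[0,0,0.002,0,1]]]'
```

```text
clock: 38.02
tool_pos: [0.5499, -0.3214, 0.0491]
orientation: [179.2, 0.3, -172.2]
force: [-0.5, -0.8, -4.2]
opening: 0.0478
```

```bash
python3 -m handwheel '[[[0,0,0.002,0,1],[0,0,0.002,0,1]]]'
```

```text
clock: 38.18
tool_pos: [0.5499, -0.3213, 0.0451]
orientation: [179.2, 0.3, -172.2]
force: [0.9, -0.3, -3.9]
opening: 0.0476
```

```bash
python3 -m handwheel '[[[0,0,0.002,0,1],[0,0,0.0015,0,1]]]'
```

```text
clock: 38.35
tool_pos: [0.5498, -0.3212, 0.0415]
orientation: [179.2, 0.3, -172.2]
force: [-0.3, 0.2, -3.7]
opening: 0.0481
```

```bash
python3 -m handwheel '[[[0,0,0.0015,0,1],[0,0,0.0015,0,1]]]'
```

```text
clock: 38.52
tool_pos: [0.5499, -0.3212, 0.0386]
orientation: [179.2, 0.3, -172.2]
force: [0.3, -1.0, -4.2]
opening: 0.0475
```

```bash
python3 -m handwheel '[[[0,0,0.0015,0,1],[0,0,0.0015,0,1]]]'
```

```text
clock: 38.68
tool_pos: [0.5499, -0.3212, 0.0356]
orientation: [179.2, 0.3, -172.2]
force: [-0.1, 0.1, -3.8]
opening: 0.048
```

```bash
python3 -m handwheel '[[[0,0,0.0015,0,1],[0,0,0.001,0,1]]]'
```

```text
clock: 38.85
tool_pos: [0.5499, -0.3211, 0.0331]
orientation: [179.2, 0.3, -172.2]
force: [0.1, -0.2, -4.7]
opening: 0.0479
```

```bash
python3 -m handwheel '[[[0,0,0.001,0,1],[0,0,0.001,0,1]]]'
```

```text
clock: 39.02
tool_pos: [0.5498, -0.3212, 0.0318]
orientation: [179.3, 0.3, -172.2]
force: [-6.1, 2.5, 9.0]
opening: 0.0483
```

```bash
python3 -m handwheel '[[[0,0,-0.0005,0,1],[0,0,0,0,1],[0,0,0,0,0.3],[0,0,0,0,0.3],[0,0,0,0,0.3],[0,0,0,0,0.3]]]'
python3 -c "
from h import *;info()"
```

```text
clock: 39.52
tool_pos: [0.5503, -0.3212, 0.032]
orientation: [179.3, 0.3, -172.2]
force: [0.2, -0.7, 0.1]
opening: 0.061
t 39.5167 pos [ 0.5503 -0.3212  0.032 ] z [ 0.0038  0.0134 -0.9999] tilt 0.8008614884865807 az 74.19322066324226 y [-0.1351  0.9907  0.0128] J [-13.2  28.6 -17.1  -1.1 -44.3 -68.2] F [ 0.2 -0.7  0.1]
```

Released with no load on the fingers; raise straight up and check.

```bash
python3 -m handwheel '[[[0,0,-0.005,0,0.3],[0,0,-0.01,0,0.3],[0,0,-0.02,0,0.3],[0,0,-0.03,0,0.3],[0,0,-0.03,0,0.3],[0,0,-0.03,0,0.3],[0,0,-0.03,0,0.3],[0,0,-0.03,0,0.3],[0,0,-0.03,0,0.3],[0,0,0,0,0.3],[0,0,0,0,0.3]]]'
python3 - <<'E'
from h import *
info()
for n in ("scene","side","wrist"):
    p=snap(n); im=p["color"][:,:,::-1]; cv2.imwrite(f"pics/{n}14.png",im)
    r=place_of("pack",p)
    for q in r[:1]: print(n,q["conf"],q["xy"],atz(p,q["xy"],.0085))
    if n!="wrist":
        for k in("model","dish","bottle"):
            for q in place_of(k,p)[:1]: print(n,k,q["conf"],atz(p,q["xy"],0))
E
```

```text
clock: 40.43
tool_pos: [0.5501, -0.3244, 0.2503]
orientation: [179.4, 0.6, -172.2]
force: [0.4, 0.2, -0.3]
opening: 0.0611
t 40.4333 pos [ 0.5501 -0.3244  0.2503] z [ 0.0086  0.012  -0.9999] tilt 0.8477930811358202 az 54.52409558687646 y [-0.1352  0.9908  0.0108] J [-13.5  16.9  -3.4  -0.8 -69.4 -68.4] F [ 0.4  0.2 -0.3]
scene 0.58 [263.2, 165.8] [ 0.5504 -0.3183  0.0085]
scene model 0.91 [0.3415 0.2493 0.    ]
scene dish 0.94 [ 0.3839 -0.1792  0.    ]
scene bottle 0.85 [ 0.7068 -0.0712  0.    ]
side 0.9 [330.6, 322.4] [ 0.5526 -0.3313  0.0085]
side model 0.81 [0.3292 0.2657 0.    ]
side dish 0.69 [ 0.3769 -0.1676  0.    ]
side bottle 0.83 [ 0.7089 -0.0702  0.    ]
wrist 0.74 [314.7, 169.1] [ 0.5476 -0.3236  0.0085]
```

View pics/scene14.png

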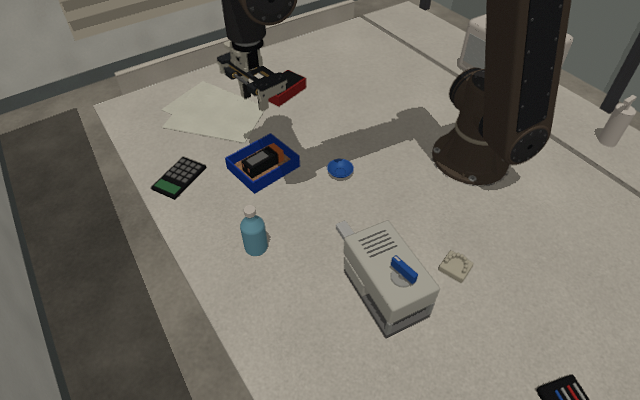

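View pics/side14.png

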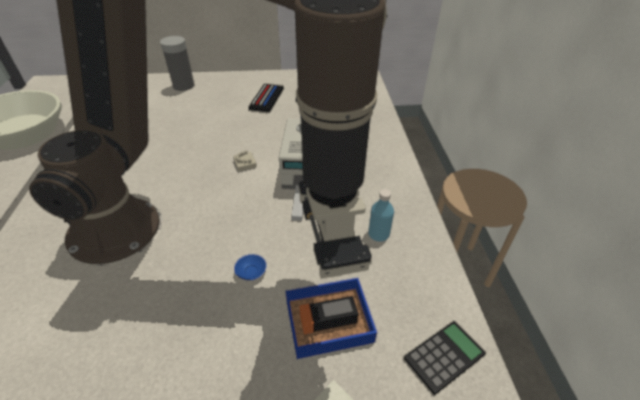

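View pics/wrist14.png

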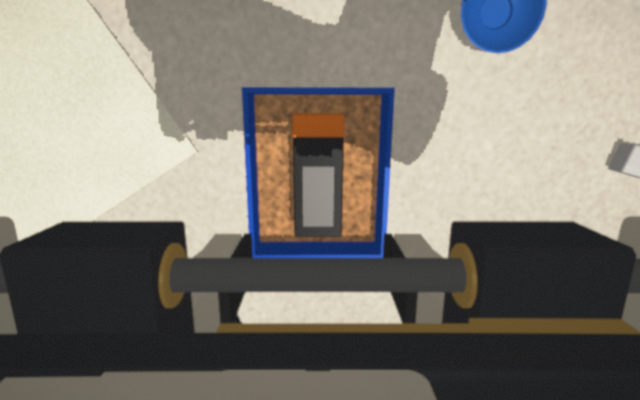

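The pack lies flat and centred in the tray (wrist picture: pack at columns 292–344, rows 113–238, with the tray around it). The bottle, model and dish appear in the same places as at the start, and the arm is clear of everything. I'm handing in.

```bash
python3 -c "
from plant import close_job; print(close_job())"
```

```text
the job is handed in; nothing more can be done
None
```

The pack is in the blue tray, lying flat, right way up and released, and the job was handed in at about 41 s of the 70 s allowed. No verdict was reported.

**What I did**
- **Knob:** I turned it clockwise until the moment rose and the jaws began to splay at the stop. The pack's nose then stood about 26 mm out of the opening.
- **Lean:** The rows have no lean command, so I leaned the tool to about 41° by pushing it past its reach, where the arm gives up orientation and the tilt stays. I straightened it the same way on the other side before placing.
- **Draw:** I drew the pack about 130 mm along the runway. Drag was about 7 N and it did not bind.
- **Placing:** I let go on the runway, took a fresh grip at the pack's middle with the tool pointing straight down, and lifted it over the tray. I then lowered it in 1–2 mm steps until I felt the liner, a change of about 13 N, with the liner top about 8–9 mm above the table. I released the pack there.

**Last checks**
- **Pack position:** Three cameras put the pack's origin within about 10 mm of the tray's middle. They disagreed with each other by up to 13 mm, which is still well inside the limits.
- **Bystanders:** The bottle, dish and model look unmoved in the pictures. The scene camera's network put the model about 20 mm from its first reading, while the side camera moved it only about 7 mm. It stands at the same pixels in the pictures and the arm never went near it, so I took that as network scatter.
- **Arm:** It ended clear of the tray at a TCP height of 0.25 m, with about zero force on the wrist.

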